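# Click the torque tester's range dial over its detent

## Robot

A 7-joint arm with a two-finger parallel gripper is mounted at the origin on the work surface. World frame = base frame: x ahead of the robot, y to its left, z up, the work surface at z = 0. Lengths are in m, angles in rad, forces in N, time in s.
With the tool pointing down it reaches from about 0.425 to 0.875 m from the base axis. Payload 8.4 kg.
Tool frame: the origin (TCP) lies at the very end of the fingers, on their centre line; the grasp point (between the pads) lies 19 mm behind it; x points along the fingers, z is the direction in which the jaws open and shut, and the axes are right-handed (so a half turn about x gives the same grasp; the last joint's range is limited). The gripper opens to 85 mm and grips with 20 to 120 N. Pads are 22 mm wide; open, the fingers measure 114 mm over their backs; the gripper's body (76 mm by 85 mm) begins 54 mm behind the grasp point. The pads swing forward as they close: fully open they stand 13 mm farther back than shut.
Start: joints at [1.08, 0.333, 0.04, 1.465, -0.013, 1.343, -0.059], TCP at [0.248, -0.601, 0.201] pointing down, gripper open.
Joint ranges: [-2.58, 2.58], [-0.38, 2.09], [-1.3, 1.39], [0.25, 2.4], [-1.5, 4.64], [0.08, 2.09], [-2.65, 2.65]. Speed limits (rad/s): [2.22, 2.22, 2.79, 2.79, 3.14, 3.14, 3.14].

## Interface

Orientations are given as a rotation vector (axis times angle).
In Python, from bench import state, get_image, calibration, hand_in gives the robot as it stands.
- The arm moves only by the tool play_rows, never from a script. Its argument "motion" is a list of rows, each an object of numbers: "dx", "dy", "dz": the shift along the tool's x, y, z in m; "wx", "wy", "wz": the turn, a rotation vector about the tool's x, y, z in degrees; "grip": the opening, from 0 (shut) to 1 (fully open). In form: [{"dx": .., "dy": .., "dz": .., "wx": .., "wy": .., "wz": .., "grip": ..}, ...]. A call has 1 to 12 rows; each row is the pose to reach, as a shift and turn from the pose commanded when the call began, along the tool's axes at that moment; what a row does not reach only later rows make up. A row lasts 1/12 s, in which the tool goes at most 41.7 mm and 7.16 degrees, less where a joint would pass 70% of its speed; a pose out of reach is approached as far as the arm can. A call with a gripper value outside its range is refused whole. The fingers move at their own pace and stop on an object; "squeeze" is the grip in N (left out, the last holds). Time passes only in rows, so rows that repeat a pose let the fingers close. It gives the time, the measured TCP pose, the force and the opening at its end, in the units of the state.
- state(): the state, without advancing time (a new reading comes with each control period).
- get_image(name): name is "scene" or "top"; returns (picture, depth): 420x560x3 uint8, red, green, blue; 420x560 float32, m along the optical axis (not along the pixel's ray), 0 where there is no reading.
- calibration(name): a dict with "fx", "fy", "cx", "cy" (pixels), "k1" (the pictures are not rectified: a ray, as slopes to the right and down, at radius r is drawn at 1 + k1 r^2 times it, then the intrinsics apply), "rvec" (rotation vector, rad) and "tvec" (3), from world to camera coordinates, as OpenCV has them. Camera axes: x right, y down, z forward; pixel columns grow to the right and rows downward; lengths in m; the calibration is good to about 2 mm. A picture is of the moment at which its call begins. calibration takes no time and is no camera call.
- hand_in(): hands the job in, once; it reports no verdict.
The state is a dict: "time": time; "joint_pos": joint angles; "qd": joint speeds; "joint_torque": joint torques, N m; "eef_pos": TCP position; "orientation": TCP orientation; "ft_force": force on the tool from outside, world axes, zero at the start; "torque": the same for the moment, N m; "finger_gap": finger opening in m.
Only numpy, scipy, OpenCV 4.12 (cv2) and the standard library are available. Lean on these libraries where they do the work, as an engineer would, in place of code of your own. Each camera call takes 0.05 s, during which the arm holds its last target.

## Task

On the bench torque tester with the sloping face, swing the dust cover well aside on its pin so that the knob is bare, then turn the orange bar knob clockwise until the dial under it clicks over its detent and its white pointer settles at the green mark. Do not force the dial on towards the red mark, leave the cover swung aside, let go of everything, and leave the other things on the bench and on the tester where they are.

Things in the scene. Friction and masses are not known exactly. Their poses are not given: they have to be found in the camera images.
- knob_axis (a point): where the knob's axis leaves the tester's sloping face. Fixed green case 320 wide, 250 deep, 165 high; aluminium face sloping 35 degrees towards the robot. Axes: z out of the face along the knob's axis (35 degrees from vertical, leaning to the robot), x up the slope, y along the face to the robot's left. The face reaches 90 mm down-slope, 128 up-slope, 160 to each side of here
- bar_mid (a point): centre of the knob's orange bar: 84 mm along its x, 16 wide along y, 40 tall along z (the knob's axis), from 10 to 50 mm off the face; this point is on the axis, 30 mm off the face. Starts in any direction. It drives the dial with lost motion: first it turns nearly freely by 5 to 75 degrees (unknown beforehand), staying where it is left, then it carries the dial along
- dial (a joint): angle (rad, clockwise +) of the black dial, 104 mm across, 8 mm thick, under the bar. 0: pointer at white mark, 41 degrees left of up-slope. A spring detent resists (to 0.45 N m) until 0.72; let go earlier it springs back to 0; past 0.72 it snaps by itself, ahead of the bar and not moving it, to 1.44: pointer at green mark, 41 degrees right of up-slope. Beyond, it resists again (0.5 N m at 1.64); red mark 1.86
- cover (a joint): dust cover's angle, rad. 0: straight down-slope over the knob; grows clockwise seen facing the slope: it swings out to the left (+y of knob_axis) and up; stop at 2.0. Stiff pin (0.15 N m), stays where left. Grey plate 5 mm thick, 58 to 63 mm off the face: a 34 mm wide arm from the pin to 47 mm from it, then 96 mm wide from 47 to 147 mm. Starts at 0 to 0.3
- cover_pin (a point): the cover's pivot pin, 95 mm up the slope from the knob's axis, at the level of the plate (60 mm off the face); axes as knob_axis. Its head, 26 mm across, rises 9 mm above this point and a 22 mm post stands below it
- cover_tab (a point): middle of the round blue peg that stands on the cover: 18 mm across, 36 mm tall (63 to 99 mm off the face), along the face's z, 130 mm from the pin; axes turn with the cover, x points from the peg to the pin
- oil_can_mid (a point): blue steel can, 52 mm across, 110 mm tall, standing on the tester's flat top deck behind the slope, on its right part; point at its centre
- wrench_grip (a point): loose steel wrench 190 mm long lying on the bench in front of the tester; point on its handle
- screwdriver_grip (a point): loose screwdriver 200 mm long lying on the bench; point on its handle
- mug_mid (a point): white mug, 80 mm across, 95 mm tall; point at its centre
- jar_mid (a point): clear jar with a red cap, 72 mm across, 100 mm tall; point at its centre
- hub_mid (a point): turned steel hub, flange 100 mm across, 60 mm tall; point at its centre
- parts_tray_mid (a point): grey open tray 140 x 200 x 45 mm; point at its centre

How it is judged:
By the outcome, as a careful person would: the job done as asked, in the order asked, and still so for the second after the job is handed in, with the robot touching nothing.
It also fails if it takes over 62 s, if anything falls off the work surface, if the arm or the gripper's body presses on something with over 40 N, if the wrist force passes 120 N, or if a joint passes its speed limit or range.

## Working session

There is one attempt and no reset: what is moved stays moved. The work goes in short steps, Python scripts to look and compute and a tool call to move; the robot and the scene stay as the last step left them, time stands still between calls to the robot, and variables do not carry over. Pictures are saved under pics/ and viewed, and the job is handed in when it is done.

Besides the shell and the picture viewer there is one more tool, called after ">>>" as name(argument=value, ...), one argument or row to a line, values as JSON. play_rows: Moves the arm, as the interface text tells. Its arguments: {"type":"object","properties":{"motion":{"type":"array"},"squeeze":{"type":"number"}},"required":["motion"]}

```bash
ls; mkdir -p pics; python3 - <<'E'
from bench import *
import cv2,numpy as np
s=state();print(s)
for n in ("scene","top"):
    im,d=get_image(n);cv2.imwrite(f"pics/{n}0.png",im[:,:,::-1]);np.savez(f"pics/{n}0.npz",im=im,d=d)
    c=calibration(n);print(n,c)
E
```

```text
pics
{'time': 0.0, 'joint_pos': array([ 1.0798018 ,  0.33391056,  0.03985692,  1.46624452, -0.01341226,
        1.3433111 , -0.05850446]), 'qd': array([ 2.89013301e-05,  8.47551118e-04, -2.91804686e-05, -1.27808307e-03,
        1.40352823e-03,  1.15516794e-03,  1.40302004e-03]), 'joint_torque': array([-4.91690435e-05, -6.58564711e+01,  1.36515353e+00, -4.05555475e+01,
        1.67070609e-02,  1.28714784e-02,  1.09633602e-04]), 'eef_pos': array([ 0.24799624, -0.6002931 ,  0.20003439]), 'orientation': array([ 0.91680124,  1.37087151, -0.91545654]), 'ft_force': array([-0.52625995, -0.30987442,  0.44779997]), 'torque': array([ 0.0603001 , -0.0373149 ,  0.01112208]), 'finger_gap': 0.08536336201734465}
scene {'fx': 478.0792982779202, 'fy': 478.0792982779202, 'cx': 283.81968348572514, 'cy': 212.47683897070632, 'k1': -0.08528724393391014, 'rvec': array([ 2.09482956,  0.929772  , -0.41749442]), 'tvec': array([-0.37166844, -0.1305177 ,  1.68920014])}
top {'fx': 535.4928177638983, 'fy': 535.4928177638983, 'cx': 282.24978558443917, 'cy': 212.85555420302435, 'k1': -0.1386920634058662, 'rvec': array([ 2.11315915, -2.17006589,  0.13209146]), 'tvec': array([0.02870479, 0.56539083, 1.60440751])}
```

View pics/scene0.png

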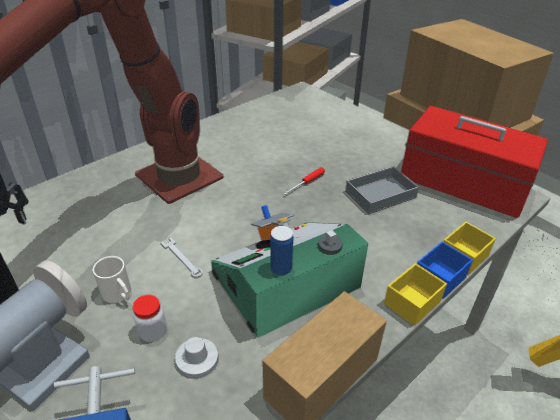

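View pics/top0.png

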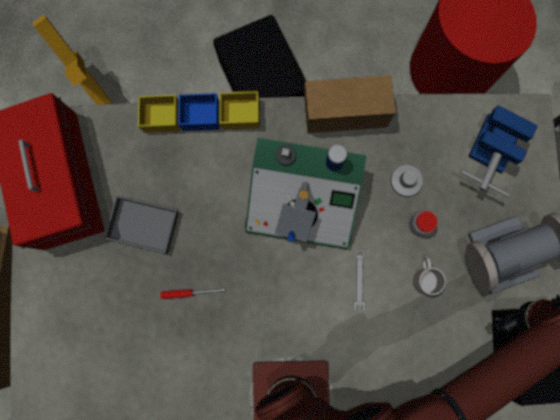

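The scene picture views the tester from behind, at about (290,265). The top picture shows its sloping face around (303,208), the pin near (305,190) and the blue peg near (292,236). I'll enlarge the top view and fit the face.

```bash
cat > h.py <<'E'
import numpy as np,cv2
from bench import *
def RT(n):
    c=calibration(n);R=cv2.Rodrigues(np.array(c['rvec']))[0];return c,R,np.array(c['tvec'])
def rays(n,uv):
    c,R,t=RT(n);uv=np.atleast_2d(np.array(uv,float))
    d=(uv-[c['cx'],c['cy']])/[c['fx'],c['fy']]
    p=d.copy()
    for _ in range(20): p=d/(1+c['k1']*(p**2).sum(1,keepdims=True))
    return np.c_[p,np.ones(len(p))]
def unproj(n,uv,z):
    c,R,t=RT(n);return (rays(n,uv)*np.asarray(z).reshape(-1,1)-t)@R
def onplane(n,uv,p0,nrm):
    c,R,t=RT(n);o=-R.T@t;d=rays(n,uv)@R
    s=((p0-o)@nrm)/(d@nrm);return o+d*s[:,None]
def proj(n,P):
    c,R,t=RT(n);q=np.atleast_2d(P)@R.T+t;p=q[:,:2]/q[:,2:]
    p=p*(1+c['k1']*(p**2).sum(1,keepdims=True));return p*[c['fx'],c['fy']]+[c['cx'],c['cy']]
def crop(im,f,x0,y0,x1,y1,s):
    cv2.imwrite(f,cv2.resize(im[y0:y1,x0:x1,::-1],None,fx=s,fy=s,interpolation=cv2.INTER_CUBIC))
E
python3 - <<'E'
from h import *
t=np.load('pics/top0.npz');s=np.load('pics/scene0.npz')
crop(t['im'],'pics/t0c.png',236,130,376,256,5.5*1.0)
crop(s['im'],'pics/s0c.png',200,190,380,340,4.4)
d=t['d'];v,u=np.mgrid[130:256,236:376]
z=d[130:256,236:376];P=unproj('top',np.c_[u.ravel(),v.ravel()],z.ravel()).reshape(z.shape+(3,))
for r in range(0,126,6): print(130+r,' '.join(f"{int(1000*P[r,c,2]):4d}" for c in range(0,140,7)))
E
```

```text
130    1   12    2    1    0    0   -1    4   -2    1   -3   31   26   19   19   10    2   -3   -1    9
136    0    4   -4    2    9    7   -1    6    7    0    6    0    0   -1   -2    4   -4   -3    8    3
142    3    2    6  163  170  165  168  166   -3   10    7    5    1    0    2    6    3 1667    7    2
148   -1    6   -1  167  165  167  183  208  177  171  165  166  171   -3  280  273    2    4   -8    1
154    0    1    1  167  160  168  178  207  185  164  162  173  166  169  271  274  164  161   -4    1
160    0    0    0  168  164  165  178  186  175  165  165  168  165  221  275  275  167  166  168   -4
166    4    3    4  167  162  164  162  161  166  165  171  166  160  175  226  211  168  161  163   -3
172   -5    6   -5  159  157  160  164  161  165  161  163  166  169  167  165  164  166  164  165    2
178    5    2   -6  140  148  149  151  149  155  153  157  161  157  165  164  173  171  162  169   -1
184    3    1  128  136  137  139  143  144  148  146  169  149  155  157  155  161  159  163    1    6
190   -3    4  120  127  125  132  124  128  146  202  205 1
[... 383 characters left out ...]
6   79   85  158  168  162  161  166  101  100  100  106  107  111   -1    5
220    0    7   66   74   70   72  146  146  147  153  154  154   91   80   90   94   94   -1    2    4
226    0    0   57   61   51   58  136  134  137  135  150   65   80   81   83   78   78    6    0    8
232   -1    2   22   43   42   46  122  126  132  125  125   62   63   62   67   65   78    0    5   -4
238    0    0   -3    2    6    0    1   18  155  121  116   45   52   56   50   63   63    6    0    0
244    9    8   -2   -3    0   -8    0   -3    5   -1   -3   -6   12   36   43   52   42   -5   -2 1667
250   -2    3    0    0    5    1    8    0   -2    0   -1    6    3    3   -3    6    0    0   -1   -2
```

View pics/t0c.png

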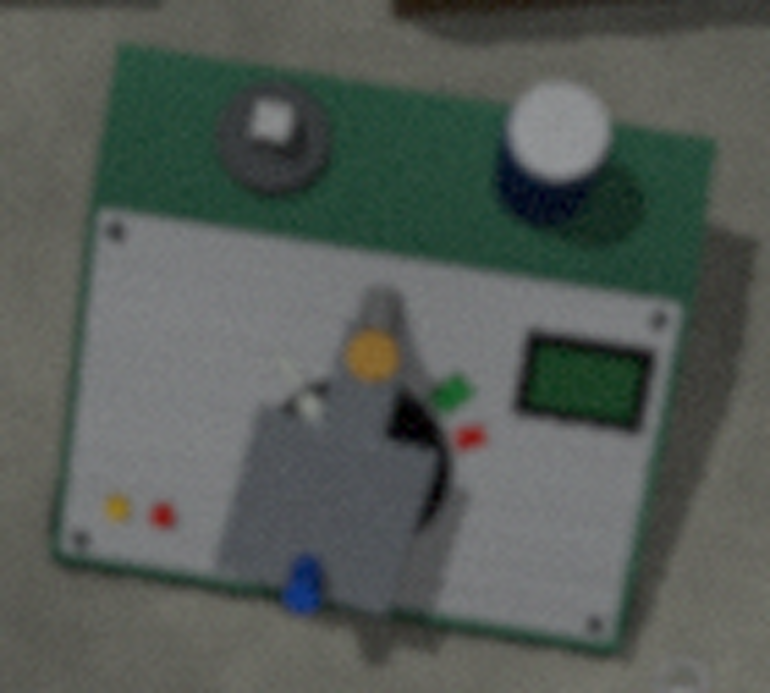

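View pics/s0c.png

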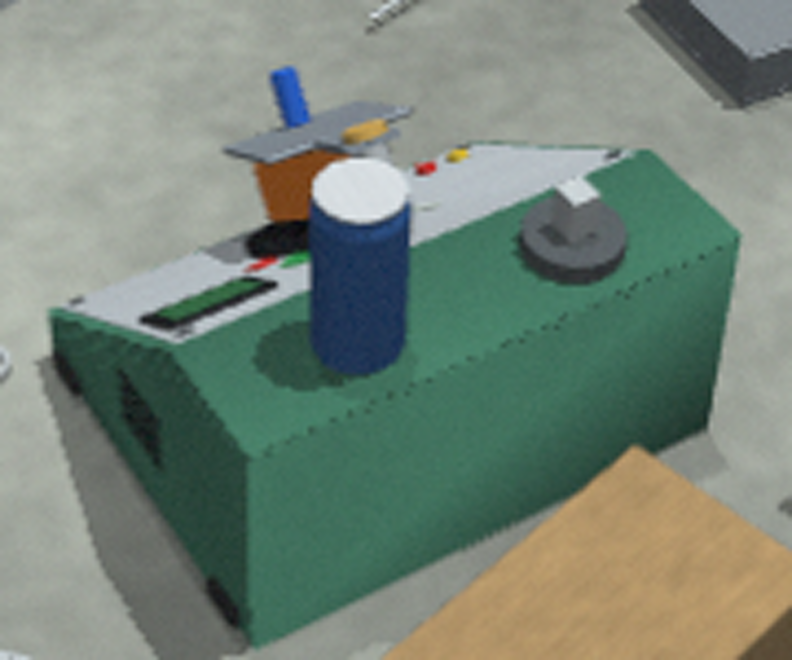

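```bash
cat > fit.py <<'E'
from h import *
t=np.load('pics/top0.npz');im=t['im'];d=t['d']
sub=(slice(120,262),slice(230,382))
hsv=cv2.cvtColor(im[:,:,::-1].copy(),cv2.COLOR_BGR2HSV)
v,u=np.mgrid[0:420,0:560]
P=unproj('top',np.c_[u.ravel(),v.ravel()],d.ravel()).reshape(420,560,3)
reg=np.zeros((420,560),bool);reg[sub]=1
M=reg&(P[...,2]>.03)&(P[...,2]<.160)&(hsv[...,1]<60)&(hsv[...,2]>110)
Q=P[M];keep=np.ones(len(Q),bool)
for _ in range(8):
    c=Q[keep].mean(0);n=np.linalg.svd(Q[keep]-c,full_matrices=False)[2][2];n*=np.sign(n[2])
    keep=abs((Q-c)@n)<.012
print(M.sum(),keep.sum(),'normal',n,'tilt',np.degrees(np.arccos(n[2])),'yaw of -n',np.degrees(np.arctan2(-n[1],-n[0])))
# green case outline: union of green+face mask; casting: use deck edges. quad of face
N=np.array([n[0],n[1],0]);N/=np.linalg.norm(N);
tilt=np.radians(35);n35=N*np.sin(tilt)+[0,0,np.cos(tilt)]
Mf=np.zeros_like(M);Mf[M]=keep
Mf=cv2.morphologyEx(Mf.astype(np.uint8),cv2.MORPH_CLOSE,np.ones((5,5)))
cn=max(cv2.findContours(Mf,cv2.RETR_EXTERNAL,cv2.CHAIN_APPROX_NONE)[0],key=cv2.contourArea)
pts=onplane('top',cn[:,0,:].astype(float),c,n35)
ex=-N*np.cos(tilt)+np.array([0,0,np.sin(tilt)]);ey=np.cross(n35,ex)
q=np.c_[(pts-c)@ex,(pts-c)@ey].astype(np.float32)*1000
r=cv2.minAreaRect(q);print('rect',r)
b=cv2.boxPoints(r)/1000.;W=c+b[:,:1]*ex+b[:,1:]*ey;print(W.round(4));print(proj('top',W).round(1))
E
python3 fit.py
```

```text
3792 3791 normal [-0.560224    0.10764017  0.82131764] tilt 34.783087289483085 yaw of -n -10.876135883616758
rect ((-8.051109313964844, -12.30535888671875), (305.617431640625, 202.8776397705078), 89.85002136230469)
[[ 0.4591 -0.1782  0.0455]
 [ 0.6222 -0.21    0.1618]
 [ 0.6806  0.09    0.1623]
 [ 0.5175  0.1218  0.0459]]
[[346.3 245.7]
 [359.1 185.3]
 [254.  168.3]
 [247.2 229.3]]
```

```bash
cat >> fit.py <<'E'
yaw=np.arctan2(-n[1],-n[0])-np.radians(90-89.85)*0
ctr=c+(r[0][0]*ex+r[0][1]*ey)/1000
K=ctr-.019*ex
R=np.c_[ex,ey,n35]
print('K',K.round(4),'yaw',np.degrees(yaw))
def show(name,pts): print(name,proj('top',pts).round(1).tolist(),proj('scene',pts).round(1).tolist())
F=lambda *p:K+R@np.array(p)
show('pinhead',F(.095,0,.069));
for p in [(-.09,-.16,0),(-.09,.16,0),(.128,.16,0),(.128,-.16,0)]: show(str(p),F(*p))
np.savez('fit.npz',K=K,R=R)
h=hsv
def cen(img,mask):
    k,l,s,cc=cv2.connectedComponentsWithStats(mask.astype(np.uint8));i=1+s[1:,4].argmax();return cc[i],s[i]
for n_ in ('top','scene'):
    im=np.load(f'pics/{n_}0.npz')['im'];h=cv2.cvtColor(im[:,:,::-1].copy(),cv2.COLOR_BGR2HSV)
    R0=np.zeros(h.shape[:2],bool)
    if n_=='top': R0[185:205,290:320]=1
    else: R0[215:225,276:290]=1
    print(n_,'orange',cen(im,R0&(h[...,0]>8)&(h[...,0]<28)&(h[...,1]>120)))
    R0[:]=0
    if n_=='top': R0[225:245,280:300]=1
    else: R0[200:220,255:275]=1
    print(n_,'blue',cen(im,R0&(h[...,0]>105)&(h[...,0]<125)&(h[...,1]>140)))
E
python3 fit.py
```

```text
3792 3791 normal [-0.560224    0.10764017  0.82131764] tilt 34.783087289483085 yaw of -n -10.876135883616758
rect ((-8.051109313964844, -12.30535888671875), (305.617431640625, 202.8776397705078), 89.85002136230469)
[[ 0.4591 -0.1782  0.0455]
 [ 0.6222 -0.21    0.1618]
 [ 0.6806  0.09    0.1623]
 [ 0.5175  0.1218  0.0459]]
[[346.3 245.7]
 [359.1 185.3]
 [254.  168.3]
 [247.2 229.3]]
K [ 0.5546 -0.0412  0.093 ] yaw -10.876135883616758
pinhead [[303.3, 194.7]] [[282.7, 217.9]]
(-0.09, -0.16, 0) [[348.3, 248.1]] [[210.9, 259.7]]
(-0.09, 0.16, 0) [[244.7, 231.2]] [[307.5, 221.4]]
(0.128, 0.16, 0) [[251.7, 165.6]] [[347.9, 223.1]]
(0.128, -0.16, 0) [[362.0, 183.2]] [[239.1, 268.4]]
top orange (array([303.44067797, 194.18644068]), array([300, 190,   8,   9,  59], dtype=int32))
top blue (array([290.80851064, 236.31914894]), array([287, 232,   7,   9,  47], dtype=int32))
scene orange (array([282.53846154, 219.46153846]), array([279, 218,   9,   4,  26], dtype=int32))
scene blue (array([265.53846154, 211.64615385]), array([262, 205,   8,  14,  65], dtype=int32))
```

```bash
cat >> h.py <<'E'
from scipy.spatial.transform import Rotation as Ro
import os
if os.path.exists('fit.npz'):
    _f=np.load('fit.npz');K=_f['K'].copy();K[2]=.0921;R=_f['R']
    F=lambda *p:K+R@np.array(p,float)
def peg(th,z=.081): return F(.095-.13*np.cos(th),.13*np.sin(th),z)
def row(pos,Rt,s=None):
    s=s or state();Rc=Ro.from_rotvec(s['orientation'])
    d=Rc.inv().apply(np.array(pos)-s['eef_pos']);w=(Rc.inv()*Ro.from_matrix(Rt)).as_rotvec(degrees=True)
    return d.round(4),w.round(1)
def face_tool(phi,tilt=0):
    """tool x = -face normal, jaw axis z at angle phi (rad) in face plane from face x toward y; tilt: deg, tips tool toward vertical"""
    zt=np.array([np.cos(phi),np.sin(phi),0]);xt=np.array([0,0,-1.]);yt=np.cross(zt,xt)
    M=R@np.c_[xt,yt,zt]
    return Ro.from_rotvec(np.radians(tilt)*R[:,1]).as_matrix()@M if tilt else M
E
python3 - <<'E'
from h import *
p=onplane('top',[[290.8,236.3]],F(0,0,.081),R[:,2])[0]
q=R.T@(p-K);print('peg face',q, 'dist',np.hypot(q[0]-.095,q[1]),'th',np.arctan2(q[1],.095-q[0]))
th=np.arctan2(q[1],.095-q[0]);print(proj('top',peg(th)),proj('scene',peg(th)))
s=state();print('tool axes\n',Ro.from_rotvec(s['orientation']).as_matrix().round(3))
for nm,pt in [('peg',peg(th)),('pegtop',peg(th,.099)),('pegend',peg(1.8)),('knob',F(0,0,.03)),('oil top','')]:
    if nm!='oil top':print(nm,pt.round(4))
print('normal',R[:,2],'ex',R[:,0],'ey',R[:,1])
for ph in (90,-90): print(ph,row(peg(th,.16),face_tool(np.radians(ph))))
E
```

```text
peg face [-0.03541301  0.01669722  0.081     ] dist 0.13147756521535808 th 0.12734056294942767
[[290.9318131  235.87090602]] [[266.06237477 211.47606625]]
tool axes
 [[-0.001  0.924  0.382]
 [ 0.001  0.382 -0.924]
 [-1.    -0.    -0.001]]
peg [ 0.4847 -0.0109  0.139 ]
pegtop [ 0.4746 -0.009   0.1537]
pegend [0.633  0.0727 0.2299]
knob [ 0.5377 -0.0379  0.1167]
normal [-0.5632735   0.10822609  0.81915204] ex [ 0.80443793 -0.15456288  0.57357644] ey [1.88686434e-01 9.82037387e-01 1.38777878e-17]
90 (array([-0.0029,  0.406 , -0.4792]), array([-140.8,  -44.4,  -13.4]))
-90 (array([-0.0029,  0.406 , -0.4792]), array([ 32.2, -10.3,  34. ]))
```

```bash
python3 - <<'E'
from h import *
print(row(peg(.127,.17),face_tool(np.radians(-97))),peg(.127,.17))
E
```

```text
(array([-0.0111,  0.4012, -0.4824]), array([39. , -8.2, 34.8])) [ 0.43460307 -0.00134334  0.21188119]
```

>>> play_rows(
  motion=[
    {"dx": -0.08,"dy": 0.03,"dz": -0.03,"wx": 0,"wy": 0,"wz": 0,"grip": 1},
    {"dx": -0.08,"dy": 0.03,"dz": -0.03,"wx": 0,"wy": 0,"wz": 0},
    {"dx": -0.08,"dy": 0.4,"dz": -0.48,"wx": 39,"wy": -8,"wz": 35},
    {"dx": -0.08,"dy": 0.4,"dz": -0.48,"wx": 39,"wy": -8,"wz": 35},
    {"dx": -0.08,"dy": 0.4,"dz": -0.48,"wx": 39,"wy": -8,"wz": 35},
    {"dx": -0.08,"dy": 0.4,"dz": -0.48,"wx": 39,"wy": -8,"wz": 35},
    {"dx": -0.08,"dy": 0.4,"dz": -0.48,"wx": 39,"wy": -8,"wz": 35},
    {"dx": -0.08,"dy": 0.4,"dz": -0.48,"wx": 39,"wy": -8,"wz": 35},
    {"dx": -0.08,"dy": 0.4,"dz": -0.48,"wx": 39,"wy": -8,"wz": 35},
    {"dx": -0.08,"dy": 0.4,"dz": -0.48,"wx": 39,"wy": -8,"wz": 35},
    {"dx": -0.08,"dy": 0.4,"dz": -0.48,"wx": 39,"wy": -8,"wz": 35},
    {"dx": -0.08,"dy": 0.4,"dz": -0.48,"wx": 39,"wy": -8,"wz": 35},
  ],
)

```text
$.motion[1]: bad value
```

```bash
python3 - <<'E'
from h import *
s=state();print(s['time'],s['joint_pos'].round(2),s['eef_pos'],s['ft_force'])
print(row(peg(.127,.17),face_tool(np.radians(-97))),peg(.127,.17))
E
```

```text
0.1 [ 1.08  0.33  0.04  1.47 -0.01  1.34 -0.06] [ 0.2479893 -0.6003329  0.2000942] [ 0.29993429 -0.31973148  0.34215938]
(array([-0.0111,  0.4012, -0.4824]), array([39. , -8.2, 34.8])) [ 0.43460307 -0.00134334  0.21188119]
```

Every row needs "grip" given.

>>> play_rows(
  motion=[
    {"dx": -0.08,"dy": 0.03,"dz": -0.03,"wx": 0,"wy": 0,"wz": 0,"grip": 1},
    {"dx": -0.08,"dy": 0.03,"dz": -0.03,"wx": 0,"wy": 0,"wz": 0,"grip": 1},
    {"dx": -0.08,"dy": 0.4,"dz": -0.48,"wx": 39,"wy": -8,"wz": 35,"grip": 1},
    {"dx": -0.08,"dy": 0.4,"dz": -0.48,"wx": 39,"wy": -8,"wz": 35,"grip": 1},
    {"dx": -0.08,"dy": 0.4,"dz": -0.48,"wx": 39,"wy": -8,"wz": 35,"grip": 1},
    {"dx": -0.08,"dy": 0.4,"dz": -0.48,"wx": 39,"wy": -8,"wz": 35,"grip": 1},
    {"dx": -0.08,"dy": 0.4,"dz": -0.48,"wx": 39,"wy": -8,"wz": 35,"grip": 1},
    {"dx": -0.08,"dy": 0.4,"dz": -0.48,"wx": 39,"wy": -8,"wz": 35,"grip": 1},
    {"dx": -0.08,"dy": 0.4,"dz": -0.48,"wx": 39,"wy": -8,"wz": 35,"grip": 1},
    {"dx": -0.08,"dy": 0.4,"dz": -0.48,"wx": 39,"wy": -8,"wz": 35,"grip": 1},
    {"dx": -0.08,"dy": 0.4,"dz": -0.48,"wx": 39,"wy": -8,"wz": 35,"grip": 1},
    {"dx": -0.08,"dy": 0.4,"dz": -0.48,"wx": 39,"wy": -8,"wz": 35,"grip": 1},
  ],
)

```text
time: 1.1
eef_pos: [0.3661, -0.2985, 0.2521]
orientation: [1.637, 0.632, -0.946]
ft_force: [-0.0, -0.9, 0.0]
finger_gap: 0.085
```

```bash
python3 - <<'E'
from h import *
s=state();print(s['time'],s['joint_pos'].round(2),s['eef_pos'],s['ft_force'])
print(row(peg(.127,.17),face_tool(np.radians(-97))),peg(.127,.17))
E
```

```text
1.1 [ 1.07 -0.37 -0.12  2.18 -0.55  0.99 -0.68] [ 0.36609373 -0.29847904  0.25209081] [-0.01135071 -0.90393023  0.02366034]
(array([ 0.0514, -0.0466, -0.2996]), array([ 0.5, -1.9,  2.3])) [ 0.43460307 -0.00134334  0.21188119]
```

```bash
python3 - <<'E'
from h import *
for a in (25,-25):print(a,face_tool(0,a)[:,0])
a=25 if face_tool(0,25)[2,0]<face_tool(0,-25)[2,0] else -25
T=face_tool(np.radians(-97),a)
g=peg(.127,.078);print(row(g-.08*T[:,0],T),row(g,T),g-.08*T[:,0],g)
E
```

```text
25 [ 0.170529   -0.03276506 -0.98480775]
-25 [ 0.85046932 -0.16340724 -0.5       ]
(array([ 0.0697, -0.0123, -0.3028]), array([  0.9,  -4.8, -22.5])) (array([ 0.1433, -0.0429, -0.2965]), array([  0.9,  -4.8, -22.5])) [ 0.47278191 -0.00867894  0.21530383] [ 0.48642423 -0.01130014  0.13651921]
```

>>> play_rows(
  motion=[
    {"dx": 0.04,"dy": -0.01,"dz": -0.04,"wx": 0,"wy": -4,"wz": -22,"grip": 1},
    {"dx": 0.07,"dy": -0.01,"dz": -0.08,"wx": 1,"wy": -5,"wz": -22.5,"grip": 1},
    {"dx": 0.07,"dy": -0.012,"dz": -0.3,"wx": 1,"wy": -5,"wz": -22.5,"grip": 1},
    {"dx": 0.07,"dy": -0.012,"dz": -0.303,"wx": 1,"wy": -5,"wz": -22.5,"grip": 1},
    {"dx": 0.07,"dy": -0.012,"dz": -0.303,"wx": 1,"wy": -5,"wz": -22.5,"grip": 1},
    {"dx": 0.07,"dy": -0.012,"dz": -0.303,"wx": 1,"wy": -5,"wz": -22.5,"grip": 1},
    {"dx": 0.07,"dy": -0.012,"dz": -0.303,"wx": 1,"wy": -5,"wz": -22.5,"grip": 1},
    {"dx": 0.07,"dy": -0.012,"dz": -0.303,"wx": 1,"wy": -5,"wz": -22.5,"grip": 1},
    {"dx": 0.07,"dy": -0.012,"dz": -0.303,"wx": 1,"wy": -5,"wz": -22.5,"grip": 1},
    {"dx": 0.07,"dy": -0.012,"dz": -0.303,"wx": 1,"wy": -5,"wz": -22.5,"grip": 1},
    {"dx": 0.07,"dy": -0.012,"dz": -0.303,"wx": 1,"wy": -5,"wz": -22.5,"grip": 1},
  ],
)

```text
time: 2.02
eef_pos: [0.4728, -0.001, 0.2163]
orientation: [1.496, 0.921, -1.285]
ft_force: [0.1, -0.6, -1.2]
finger_gap: 0.0856
```

```bash
cat > st.py <<'E'
from h import *
s=state();print(round(s['time'],2),s['joint_pos'].round(2),s['eef_pos'].round(4),'F',s['ft_force'].round(1),'T',s['torque'].round(2),'gap',round(s['finger_gap'],4),'face',(R.T@(s['eef_pos']-K)).round(4))
E
cat > m1.py <<'E'
from st import *
T=face_tool(np.radians(-97),25)
g=peg(.127,.078);print(row(g-.08*T[:,0],T),row(g,T),g-.08*T[:,0],g)
E
python3 m1.py
```

```text
2.02 [ 0.92 -0.22 -0.9   1.96 -0.16  1.15 -1.8 ] [ 0.4728 -0.001   0.2163] F [ 0.1 -0.6 -1.2] T [-0.03  0.14 -0.01] gap 0.0856 face [-0.0007  0.024   0.1522]
(array([0.0012, 0.002 , 0.0074]), array([ 0.9, -0.2, -0. ])) (array([0.0812, 0.002 , 0.0077]), array([ 0.9, -0.2, -0. ])) [ 0.47278191 -0.00867894  0.21530383] [ 0.48642423 -0.01130014  0.13651921]
```

>>> play_rows(
  motion=[
    {"dx": 0.0,"dy": 0.002,"dz": 0.0075,"wx": 1,"wy": 0,"wz": 0,"grip": 1},
    {"dx": 0.035,"dy": 0.002,"dz": 0.0075,"wx": 1,"wy": 0,"wz": 0,"grip": 1},
    {"dx": 0.06,"dy": 0.002,"dz": 0.0075,"wx": 1,"wy": 0,"wz": 0,"grip": 1},
    {"dx": 0.08,"dy": 0.002,"dz": 0.0075,"wx": 1,"wy": 0,"wz": 0,"grip": 1},
    {"dx": 0.08,"dy": 0.002,"dz": 0.0075,"wx": 1,"wy": 0,"wz": 0,"grip": 1},
    {"dx": 0.08,"dy": 0.002,"dz": 0.0075,"wx": 1,"wy": 0,"wz": 0,"grip": 1},
  ],
)

```text
time: 2.52
eef_pos: [0.4855, -0.0125, 0.1373]
orientation: [1.512, 0.912, -1.3]
ft_force: [0.7, -0.6, 0.2]
finger_gap: 0.0855
```

```bash
python3 m1.py; python3 - <<'E'
from h import *
for n in ("top","scene"):
    im,d=get_image(n);crop(im,f'pics/{n}1.png',*((226,120,376,250,5) if n=='top' else (200,150,380,300,4.4)))
p=onplane('top',[[285,152]],np.array([0,0,.207]),np.array([0,0,1.]))[0];print('fixture',p,R.T@(p-K))
E
```

```text
2.52 [ 0.94 -0.08 -0.98  2.04 -0.03  0.97 -1.91] [ 0.4855 -0.0125  0.1373] F [ 0.7 -0.6  0.2] T [-0.03  0.15 -0.07] gap 0.0855 face [-0.034   0.0152  0.079 ]
(array([-0.0791,  0.0002, -0.0017]), array([-0.3, -0.3,  0.1])) (array([ 0.0009,  0.0003, -0.0013]), array([-0.3, -0.3,  0.1])) [ 0.47278191 -0.00867894  0.21530383] [ 0.48642423 -0.01130014  0.13651921]
fixture [ 0.71448264 -0.00079234  0.207     ] [0.18830782 0.06981624 0.00841244]
```

View pics/top1.png

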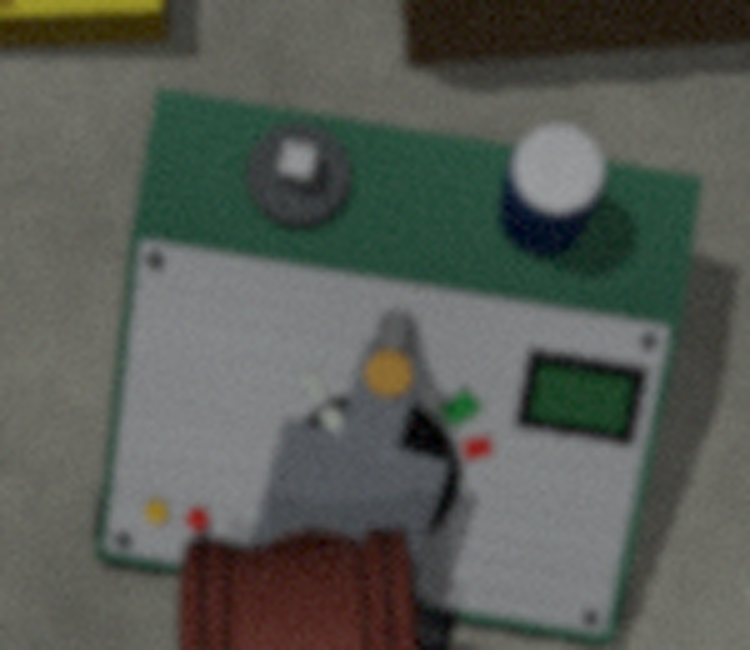

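View pics/scene1.png

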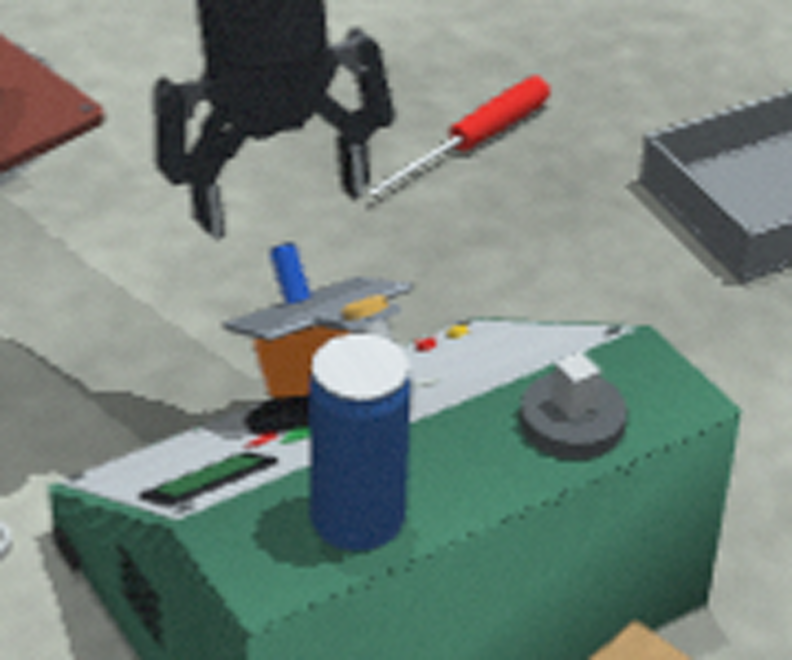

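```bash
python3 - <<'E'
from h import *
s=state();p=s['eef_pos'];T=Ro.from_rotvec(s['orientation']).as_matrix()
for n,o in (('scene',(200,150,4.4)),('top',(226,120,5))):
  for k in (0,.013,.03): print(n,k,[((proj(n,p-k*T[:,0]+sg*.0427*T[:,2])[0]-o[:2])*o[2]).round(0).tolist() for sg in (-1,0,1)])
  print('pegtop',((proj(n,peg(.127,.099))[0]-o[:2])*o[2]).round(0))
im,d=get_image('scene')
# depth at fingertip pixels
for (x,y) in ((355,185),(215,225),(285,255)):
    u,v=int(200+x/4.4),int(150+y/4.4);w=d[v-2:v+3,u-2:u+3];w=w[w>0];print((u,v),unproj('scene',[[u,v]],[np.min(w)])[0].round(3))
E
```

```text
scene 0 [[354.0, 254.0], [292.0, 273.0], [229.0, 291.0]]
scene 0.013 [[352.0, 237.0], [290.0, 255.0], [226.0, 273.0]]
scene 0.03 [[350.0, 213.0], [287.0, 231.0], [223.0, 250.0]]
pegtop [282. 243.]
top 0 [[255.0, 554.0], [326.0, 575.0], [398.0, 597.0]]
top 0.013 [[254.0, 556.0], [326.0, 577.0], [398.0, 599.0]]
top 0.03 [[252.0, 558.0], [325.0, 580.0], [398.0, 601.0]]
pegtop [322. 595.]
(280, 192) [0.504 0.022 0.201]
(248, 201) [ 0.474 -0.064  0.197]
(264, 207) [ 0.486 -0.019  0.16 ]
```

```bash
python3 - <<'E'
from st import *
im,d=get_image('scene');crop(im,'pics/s2.png',200,150,380,300,4.4)
E
python3 st.py
```

```text
2.67 [ 0.94 -0.08 -0.98  2.04 -0.03  0.97 -1.91] [ 0.4872 -0.0117  0.1394] F [ 1.  -0.4  0.3] T [ 0.07  0.22 -0.03] gap 0.0857 face [-0.0316  0.0162  0.0798]
2.72 [ 0.94 -0.08 -0.98  2.04 -0.03  0.97 -1.91] [ 0.4873 -0.0116  0.1394] F [-0.4 -0.4  0.3] T [ 0.02  0.19 -0.01] gap 0.085 face [-0.0316  0.0163  0.0798]
```

View pics/s2.png

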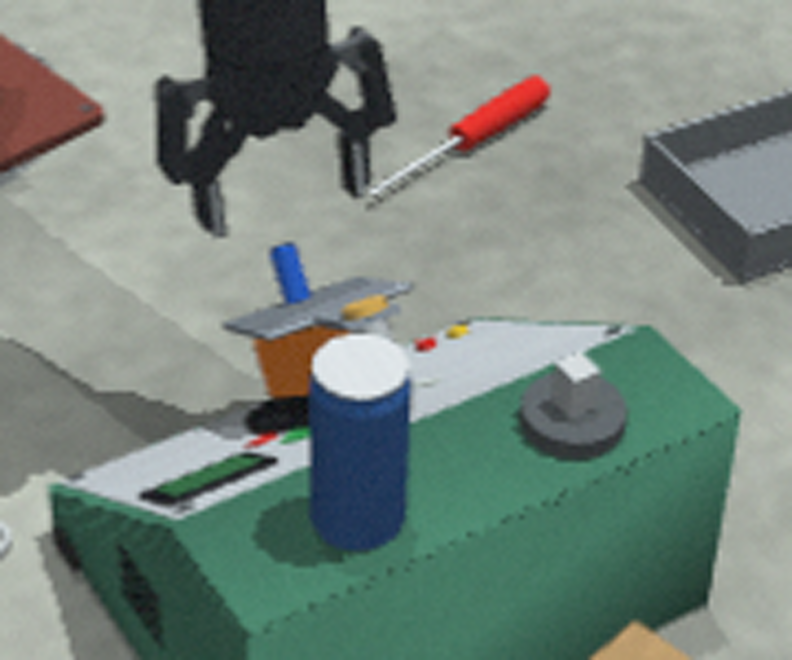

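```bash
python3 - <<'E'
from h import *
s0=np.load('pics/scene0.npz');crop(s0['im'],'pics/s0g.png',0,150,90,250,6)
p=np.array([.248,-.6003,.2]);print((proj('scene',p)-[0,150])*6)
zt=np.array([.382,-.924,0])
for k in (0,.013,.05):print(k,[((proj('scene',p+[0,0,k]+a*.0427*zt)[0]-[0,150])*6).round() for a in (-1,1)])
E
```

```text
[[ 83.60291702 587.86753717]]
0 [array([166., 523.]), array([ -2., 656.])]
0.013 [array([155., 499.]), array([-14., 632.])]
0.05 [array([126., 429.]), array([-49., 561.])]
```

View pics/s0g.png

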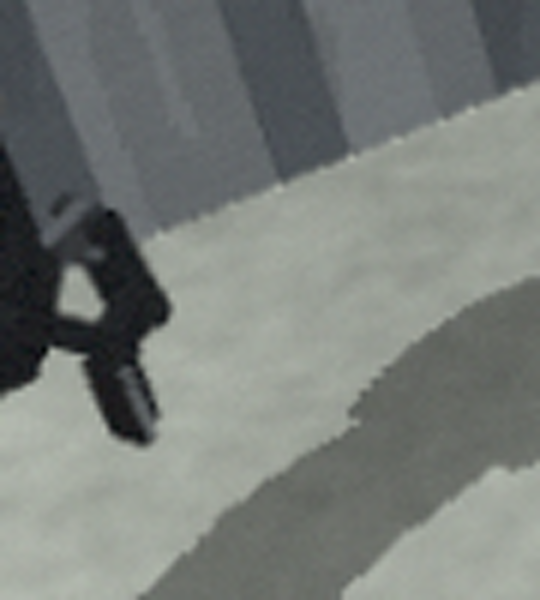

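```bash
python3 - <<'E'
from h import *
s0=np.load('pics/scene0.npz');d0=s0['d']
T0=Ro.from_rotvec([0.91680124,1.37087151,-0.91545654]).as_matrix();p0=np.array([.248,-.6003,.2])
for u,v in ((24,221),(23,220),(22,217),(21,215)):
    print((u,v),d0[v,u],(T0.T@(unproj('scene',[[u,v]],[d0[v,u]])[0]-p0)).round(3))
im,d=get_image('scene');s=state();T=Ro.from_rotvec(s['orientation']).as_matrix()
for u,v in ((280,192),(281,191),(280,189),(249,201),(248,199),(248,197)):
    print((u,v),d[v,u],(T.T@(unproj('scene',[[u,v]],[d[v,u]])[0]-s['eef_pos'])).round(3))
print(proj('scene',s['eef_pos']),s['eef_pos'])
E
```

```text
(24, 221) 1.0972856 [-0.054  0.011 -0.044]
(23, 220) 1.0919007 [-0.06   0.012 -0.042]
(22, 217) 1.0889591 [-0.067  0.01  -0.044]
(21, 215) 1.0826226 [-0.075  0.012 -0.043]
(280, 192) 1.3013343 [-0.054  0.008 -0.042]
(281, 191) 1.2945017 [-0.059  0.013 -0.043]
(280, 189) 1.2894204 [-0.066  0.014 -0.041]
(249, 201) 1.2702936 [-0.054  0.01   0.049]
(248, 199) 1.2692974 [-0.06   0.007  0.05 ]
(248, 197) 1.2610517 [-0.068  0.012  0.051]
[[266.49501149 211.91143895]] [ 0.48719786 -0.01147608  0.13922091]
```

The visible open fingertips sit about 44 mm behind the reported TCP both here and at the start, though only 13 mm is expected. I'll close the gripper here to see where the tips really end up.

>>> play_rows(
  motion=[
    {"dx": 0,"dy": 0,"dz": 0,"wx": 0,"wy": 0,"wz": 0,"grip": 0.1},
    {"dx": 0,"dy": 0,"dz": 0,"wx": 0,"wy": 0,"wz": 0,"grip": 0.1},
    {"dx": 0,"dy": 0,"dz": 0,"wx": 0,"wy": 0,"wz": 0,"grip": 0.1},
    {"dx": 0,"dy": 0,"dz": 0,"wx": 0,"wy": 0,"wz": 0,"grip": 0.1},
    {"dx": 0,"dy": 0,"dz": 0,"wx": 0,"wy": 0,"wz": 0,"grip": 0.1},
    {"dx": 0,"dy": 0,"dz": 0,"wx": 0,"wy": 0,"wz": 0,"grip": 0.1},
    {"dx": 0,"dy": 0,"dz": 0,"wx": 0,"wy": 0,"wz": 0,"grip": 0.1},
  ],
  squeeze=25,
)

```text
time: 3.35
eef_pos: [0.4865, -0.011, 0.1379]
orientation: [1.511, 0.911, -1.297]
ft_force: [0.4, 0.3, 0.3]
finger_gap: 0.0086
```

```bash
python3 - <<'E'
from st import *
im,d=get_image('scene');crop(im,'pics/s3.png',200,150,380,300,4.4)
E
```

```text
3.35 [ 0.94 -0.08 -0.98  2.04 -0.03  0.97 -1.92] [ 0.4865 -0.011   0.1379] F [0.4 0.3 0.3] T [ 0.06  0.21 -0.  ] gap 0.0086 face [-0.0332  0.0168  0.0791]
```

View pics/s3.png

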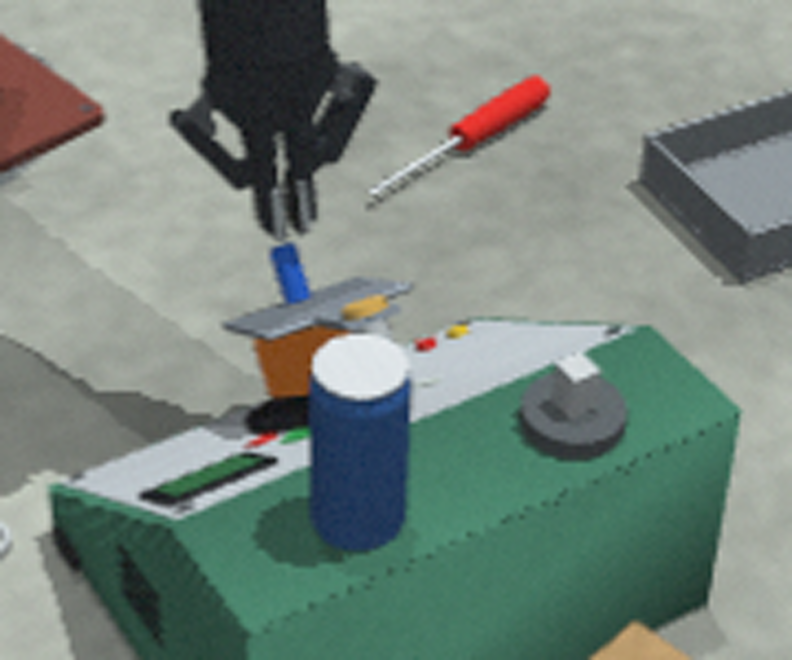

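>>> play_rows(
  motion=[
    {"dx": 0,"dy": 0,"dz": 0,"wx": 0,"wy": 0,"wz": 0,"grip": 0.6},
    {"dx": 0,"dy": 0,"dz": 0,"wx": 0,"wy": 0,"wz": 0,"grip": 0.6},
    {"dx": 0,"dy": 0,"dz": 0,"wx": 0,"wy": 0,"wz": 0,"grip": 0.6},
    {"dx": 0.01,"dy": 0,"dz": 0,"wx": 0,"wy": 0,"wz": 0,"grip": 0.6},
    {"dx": 0.025,"dy": 0,"dz": 0,"wx": 0,"wy": 0,"wz": 0,"grip": 0.6},
    {"dx": 0.035,"dy": 0,"dz": 0,"wx": 0,"wy": 0,"wz": 0,"grip": 0.6},
    {"dx": 0.035,"dy": 0,"dz": 0,"wx": 0,"wy": 0,"wz": 0,"grip": 0.6},
    {"dx": 0.035,"dy": 0,"dz": 0,"wx": 0,"wy": 0,"wz": 0,"grip": 0.1},
    {"dx": 0.035,"dy": 0,"dz": 0,"wx": 0,"wy": 0,"wz": 0,"grip": 0.1},
    {"dx": 0.035,"dy": 0,"dz": 0,"wx": 0,"wy": 0,"wz": 0,"grip": 0.1},
    {"dx": 0.035,"dy": 0,"dz": 0,"wx": 0,"wy": 0,"wz": 0,"grip": 0.1},
  ],
  squeeze=25,
)

```text
time: 4.32
eef_pos: [0.4928, -0.0121, 0.104]
orientation: [1.51, 0.91, -1.296]
ft_force: [-1.9, -0.5, 1.8]
finger_gap: 0.0175
```

```bash
python3 - <<'E'
from st import *
im,d=get_image('scene');crop(im,'pics/s4.png',200,150,380,300,4.4)
E
```

```text
4.32 [ 0.93  0.01 -1.01  2.07  0.06  0.9  -2.  ] [ 0.4928 -0.0121  0.104 ] F [-1.9 -0.5  1.8] T [0.21 0.37 0.21] gap 0.0175 face [-0.0474  0.0169  0.0477]
```

View pics/s4.png

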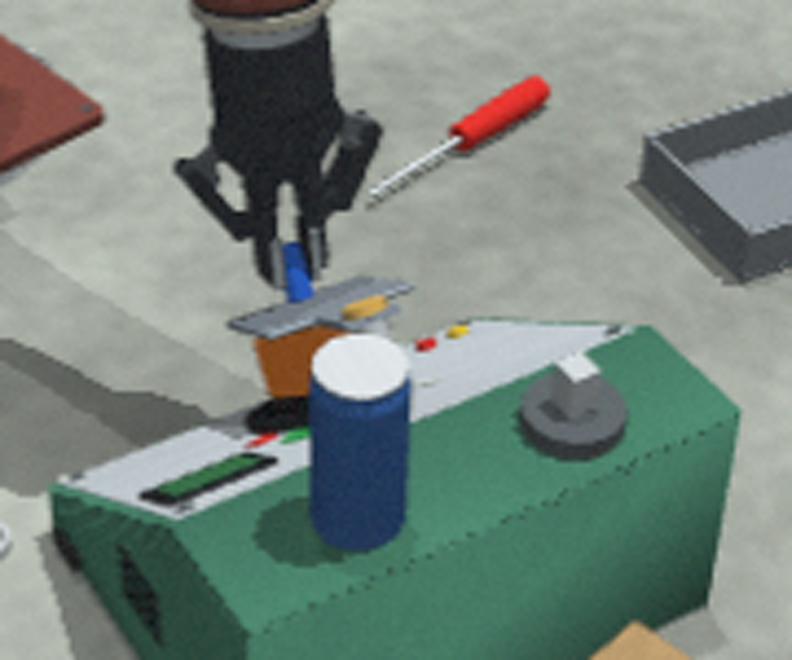

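```bash
cat > arc.py <<'E'
from h import *
import sys
a,b,n=map(float,sys.argv[1:4]);s=state();T=Ro.from_rotvec(s['orientation'])
for th in np.linspace(a,b,int(n)+1)[1:]: print(round(th,2),T.inv().apply(peg(th)-peg(a)).round(3).tolist())
E
python3 arc.py .127 1.0 12
```

```text
0.2 [-0.001, 0.0, -0.009]
0.27 [-0.002, 0.001, -0.019]
0.35 [-0.003, 0.003, -0.028]
0.42 [-0.004, 0.005, -0.037]
0.49 [-0.006, 0.007, -0.046]
0.56 [-0.008, 0.011, -0.055]
0.64 [-0.01, 0.014, -0.063]
0.71 [-0.013, 0.019, -0.071]
0.78 [-0.015, 0.024, -0.079]
0.85 [-0.018, 0.029, -0.086]
0.93 [-0.021, 0.035, -0.093]
1.0 [-0.024, 0.041, -0.099]
```

>>> play_rows(
  motion=[
    {"dx": -0.001,"dy": 0,"dz": -0.009,"wx": 0,"wy": 0,"wz": 0,"grip": 0.1},
    {"dx": -0.002,"dy": 0.001,"dz": -0.019,"wx": 0,"wy": 0,"wz": 0,"grip": 0.1},
    {"dx": -0.003,"dy": 0.003,"dz": -0.028,"wx": 0,"wy": 0,"wz": 0,"grip": 0.1},
    {"dx": -0.004,"dy": 0.005,"dz": -0.037,"wx": 0,"wy": 0,"wz": 0,"grip": 0.1},
    {"dx": -0.006,"dy": 0.007,"dz": -0.046,"wx": 0,"wy": 0,"wz": 0,"grip": 0.1},
    {"dx": -0.008,"dy": 0.011,"dz": -0.055,"wx": 0,"wy": 0,"wz": 0,"grip": 0.1},
    {"dx": -0.01,"dy": 0.014,"dz": -0.063,"wx": 0,"wy": 0,"wz": 0,"grip": 0.1},
    {"dx": -0.013,"dy": 0.019,"dz": -0.071,"wx": 0,"wy": 0,"wz": 0,"grip": 0.1},
    {"dx": -0.015,"dy": 0.024,"dz": -0.079,"wx": 0,"wy": 0,"wz": 0,"grip": 0.1},
    {"dx": -0.018,"dy": 0.029,"dz": -0.086,"wx": 0,"wy": 0,"wz": 0,"grip": 0.1},
    {"dx": -0.021,"dy": 0.035,"dz": -0.093,"wx": 0,"wy": 0,"wz": 0,"grip": 0.1},
    {"dx": -0.024,"dy": 0.041,"dz": -0.099,"wx": 0,"wy": 0,"wz": 0,"grip": 0.1},
  ],
)

```text
time: 5.37
eef_pos: [0.5563, 0.0716, 0.1366]
orientation: [1.509, 0.913, -1.298]
ft_force: [-6.4, 2.1, 2.0]
finger_gap: 0.0173
```

```bash
python3 st.py; python3 arc.py 1.0 1.85 12;  python3 - <<'E'
from h import *
for n in ("top","scene"):
    im,d=get_image(n);crop(im,f'pics/{n}5.png',*((226,120,376,250,5) if n=='top' else (200,150,380,300,4.4)))
E
```

```text
5.37 [ 0.72  0.2  -1.06  1.88  0.3   1.02 -2.34] [0.5563 0.0716 0.1366] F [-6.4  2.1  2. ] T [0.93 1.25 0.22] gap 0.0173 face [0.0095 0.1111 0.0477]
1.07 [-0.003, 0.007, -0.006]
1.14 [-0.007, 0.013, -0.011]
1.21 [-0.01, 0.021, -0.015]
1.28 [-0.014, 0.028, -0.019]
1.35 [-0.018, 0.036, -0.022]
1.42 [-0.022, 0.044, -0.025]
1.5 [-0.026, 0.052, -0.027]
1.57 [-0.029, 0.06, -0.028]
1.64 [-0.033, 0.068, -0.029]
1.71 [-0.037, 0.077, -0.029]
1.78 [-0.041, 0.085, -0.029]
1.85 [-0.045, 0.093, -0.028]
```

View pics/scene5.png

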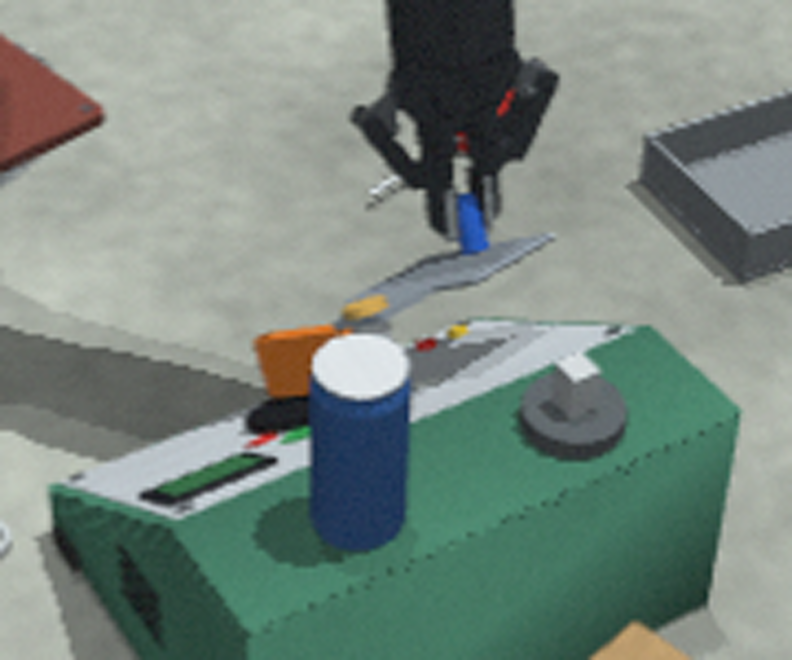

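View pics/top5.png

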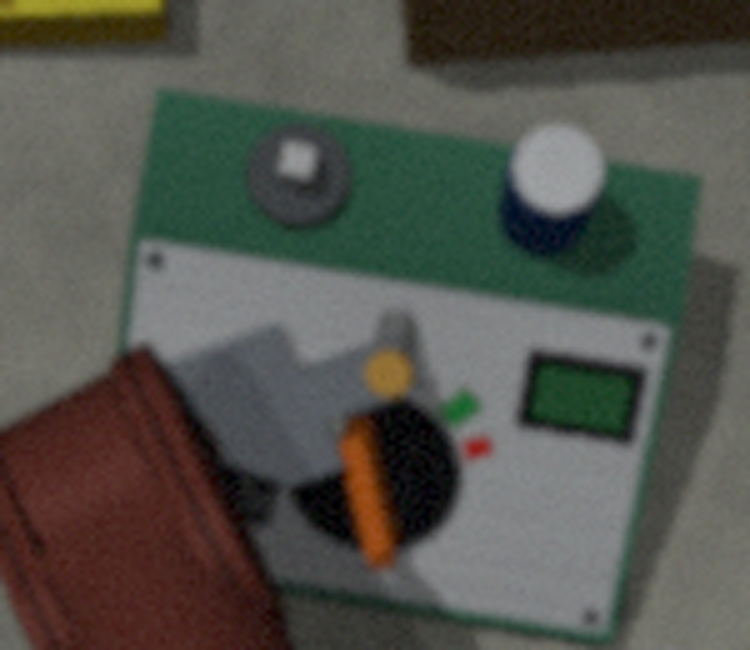

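Top view: the cover has swung to about 1.0 rad and the orange bar is bare, from about (355,425) to (380,560) in the crop. The black dial is around it, and the green mark is at (462,407). I'll keep swinging the cover.

>>> play_rows(
  motion=[
    {"dx": -0.003,"dy": 0.007,"dz": -0.006,"wx": 0,"wy": 0,"wz": 0,"grip": 0.1},
    {"dx": -0.007,"dy": 0.013,"dz": -0.011,"wx": 0,"wy": 0,"wz": 0,"grip": 0.1},
    {"dx": -0.01,"dy": 0.021,"dz": -0.015,"wx": 0,"wy": 0,"wz": 0,"grip": 0.1},
    {"dx": -0.014,"dy": 0.028,"dz": -0.019,"wx": 0,"wy": 0,"wz": 0,"grip": 0.1},
    {"dx": -0.018,"dy": 0.036,"dz": -0.022,"wx": 0,"wy": 0,"wz": 0,"grip": 0.1},
    {"dx": -0.022,"dy": 0.044,"dz": -0.025,"wx": 0,"wy": 0,"wz": 0,"grip": 0.1},
  ],
)

```text
time: 5.97
eef_pos: [0.6025, 0.081, 0.1669]
orientation: [1.51, 0.911, -1.297]
ft_force: [-4.3, -1.6, 0.3]
finger_gap: 0.0171
```

```bash
python3 st.py; python3 arc.py 1.42 1.85 6
```

```text
5.97 [ 0.63  0.29 -1.03  1.74  0.37  1.12 -2.39] [0.6025 0.081  0.1669] F [-4.3 -1.6  0.3] T [0.14 0.89 0.09] gap 0.0171 face [0.0626 0.129  0.0475]
1.49 [-0.004, 0.008, -0.002]
1.56 [-0.008, 0.017, -0.004]
1.64 [-0.012, 0.025, -0.004]
1.71 [-0.016, 0.033, -0.005]
1.78 [-0.02, 0.042, -0.004]
1.85 [-0.023, 0.05, -0.003]
```

J7 has stayed at -2.39, so I can continue.

>>> play_rows(
  motion=[
    {"dx": -0.004,"dy": 0.008,"dz": -0.002,"wx": 0,"wy": 0,"wz": 0,"grip": 0.1},
    {"dx": -0.008,"dy": 0.017,"dz": -0.004,"wx": 0,"wy": 0,"wz": 0,"grip": 0.1},
    {"dx": -0.012,"dy": 0.025,"dz": -0.004,"wx": 0,"wy": 0,"wz": 0,"grip": 0.1},
    {"dx": -0.016,"dy": 0.033,"dz": -0.005,"wx": 0,"wy": 0,"wz": 0,"grip": 0.1},
    {"dx": -0.02,"dy": 0.042,"dz": -0.004,"wx": 0,"wy": 0,"wz": 0,"grip": 0.1},
    {"dx": -0.023,"dy": 0.05,"dz": -0.003,"wx": 0,"wy": 0,"wz": 0,"grip": 0.1},
    {"dx": -0.023,"dy": 0.05,"dz": -0.003,"wx": 0,"wy": 0,"wz": 0,"grip": 0.1},
  ],
)

```text
time: 6.55
eef_pos: [0.6457, 0.0632, 0.1982]
orientation: [1.508, 0.905, -1.307]
ft_force: [-16.2, -13.6, 8.6]
finger_gap: 0.0175
```

```bash
python3 st.py;  python3 - <<'E'
from h import *
for n in ("top","scene"):
    im,d=get_image(n);crop(im,f'pics/{n}6.png',*((226,120,376,250,5) if n=='top' else (200,150,380,300,4.4)))
    np.savez(f'pics/{n}6.npz',im=im,d=d)
E
```

```text
6.55 [ 0.59  0.36 -1.    1.6   0.42  1.21 -2.37] [0.6457 0.0632 0.1982] F [-16.2 -13.6   8.6] T [-2.5   3.16 -0.45] gap 0.0175 face [0.118  0.1197 0.0468]
```

View pics/scene6.png

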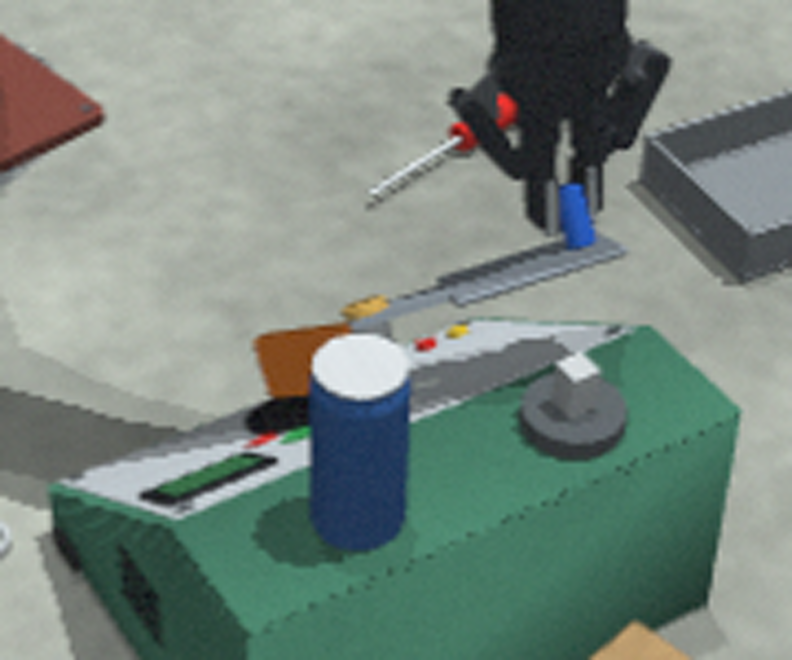

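View pics/top6.png

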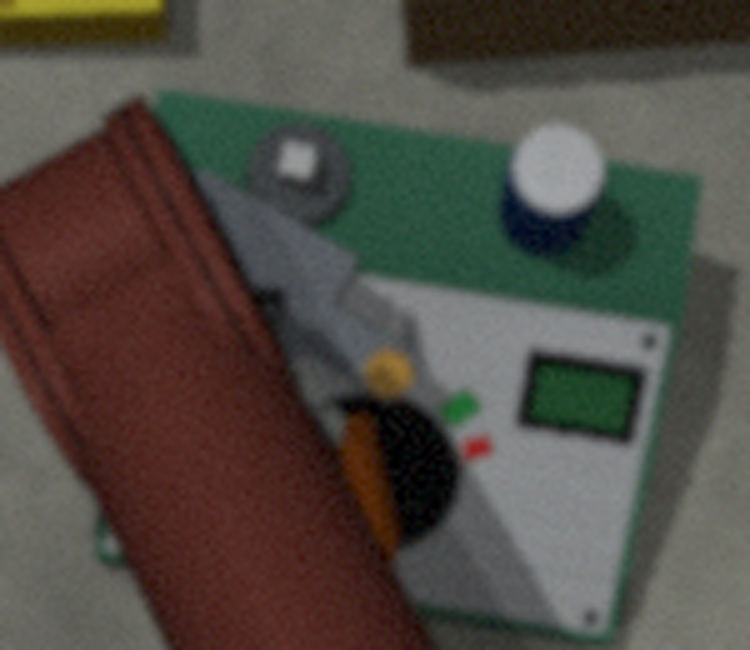

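>>> play_rows(
  motion=[
    {"dx": -0.023,"dy": 0.05,"dz": -0.003,"wx": 0,"wy": 0,"wz": 0,"grip": 0.5},
    {"dx": 0,"dy": 0,"dz": 0,"wx": 0,"wy": 0,"wz": 0,"grip": 0.5},
    {"dx": 0,"dy": 0,"dz": 0,"wx": 0,"wy": 0,"wz": 0,"grip": 0.5},
    {"dx": 0,"dy": 0,"dz": 0,"wx": 0,"wy": 0,"wz": 0,"grip": 0.5},
    {"dx": -0.02,"dy": 0,"dz": 0,"wx": 0,"wy": 0,"wz": 0,"grip": 0.5},
    {"dx": -0.05,"dy": 0,"dz": 0,"wx": 0,"wy": 0,"wz": 0,"grip": 0.5},
    {"dx": -0.09,"dy": 0,"dz": 0,"wx": 0,"wy": 0,"wz": 0,"grip": 0.5},
    {"dx": -0.12,"dy": 0,"dz": 0,"wx": 0,"wy": 0,"wz": 0,"grip": 0.5},
  ],
)

```text
time: 7.32
eef_pos: [0.6261, 0.0725, 0.3199]
orientation: [1.512, 0.908, -1.294]
ft_force: [1.3, -0.2, 0.5]
finger_gap: 0.0426
```

```bash
python3 st.py;  python3 - <<'E'
from h import *
for n in ("top","scene"):
    im,d=get_image(n);crop(im,f'pics/{n}7.png',*((226,120,376,250,5) if n=='top' else (200,150,380,300,4.4)))
    np.savez(f'pics/{n}7.npz',im=im,d=d)
im=cv2.imread('pics/top5.png');h=cv2.cvtColor(im,cv2.COLOR_BGR2HSV)
m=((h[...,0]<14)&(h[...,1]>170)&(h[...,2]>90)).astype(np.uint8);m[:400]=0;m[:,:310]=0
k,l,s,c=cv2.connectedComponentsWithStats(m);i=1+s[1:,4].argmax();print(s[i],c[i])
cn=max(cv2.findContours((l==i).astype(np.uint8),cv2.RETR_EXTERNAL,cv2.CHAIN_APPROX_NONE)[0],key=len)
r=cv2.minAreaRect(cn);b=(cv2.boxPoints(r)+.5)/5-.5+[226,120];print(r)
P=(onplane('top',b,F(0,0,.05),R[:,2])-K)@R;print((P*1000).round(1))
E
```

```text
7.32 [ 0.64  0.26 -1.05  1.45  0.32  1.41 -2.29] [0.6261 0.0725 0.3199] F [ 1.3 -0.2  0.5] T [ 0.02  0.08 -0.01] gap 0.0426 face [0.1707 0.1251 0.1586]
[ 343  428   50  136 3657] [366.51435603 498.38939021]
((365.64404296875, 496.44049072265625), (136.1313018798828, 31.704734802246094), 76.29303741455078)
[[ 44.4  25.6  50. ]
 [ 52.3   8.9  50. ]
 [-29.1 -21.5  50. ]
 [-37.3  -4.5  50. ]]
```

View pics/top7.png

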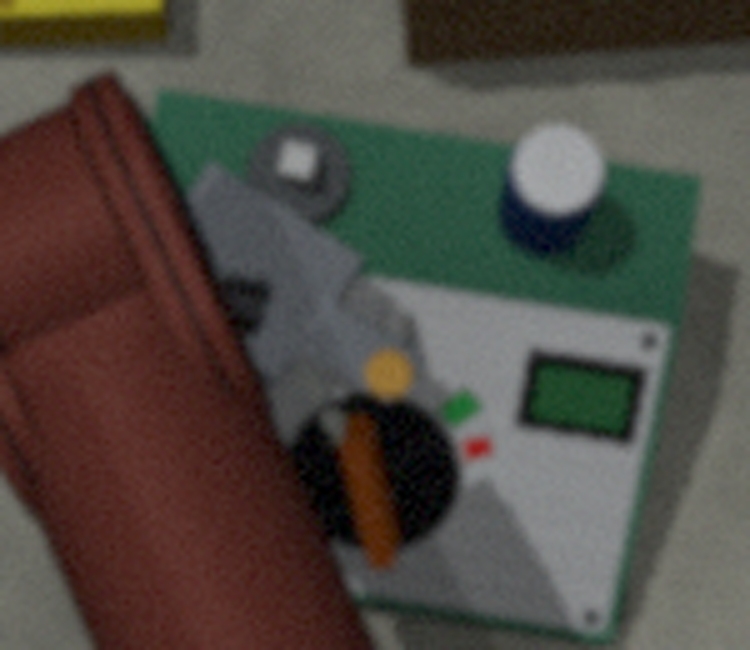

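View pics/scene7.png

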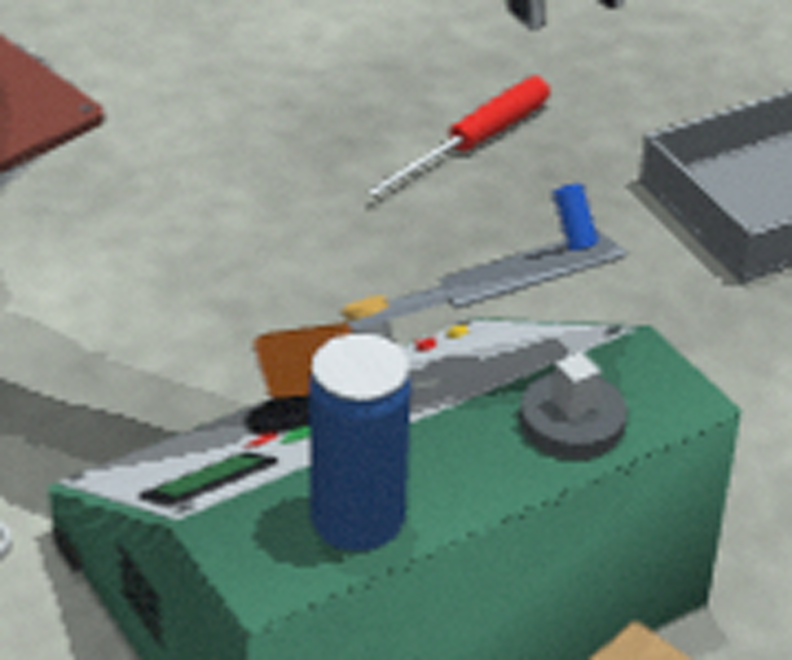

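```bash
cat > ov.py <<'E'
from h import *
def overlay(img,name,f,box,s,ang,dialptr=None):
    x0,y0,x1,y1=box
    im=cv2.resize(img[y0:y1,x0:x1,::-1],None,fx=s,fy=s,interpolation=cv2.INTER_CUBIC)
    def pl(pts,col,closed=True):
        q=((proj(name,np.array([F(*p) for p in pts]))-[x0,y0]+.5)*s-.5).round().astype(np.int32);cv2.polylines(im,[q.reshape(-1,1,2)],closed,col,1)
    t=np.linspace(0,2*np.pi,60)
    pl([(.052*np.cos(a),.052*np.sin(a),.008) for a in t],(255,0,255))
    c,sn=np.cos(ang),np.sin(ang)
    for z in (.05,.01): pl([(a*c-b*sn,a*sn+b*c,z) for a,b in ((.042,.008),(.042,-.008),(-.042,-.008),(-.042,.008))],(0,255,255) if z>.03 else (255,255,0))
    cv2.imwrite(f,im)
E
python3 - <<'E'
from ov import *
for n,b,s in (('top',(276,180,336,240),10),('scene',(250,215,320,275),10)):
    overlay(np.load(f'pics/{n}7.npz')['im'],n,f'pics/{n}7o.png',b,s,np.radians(20))
c,Rc,t=RT('top');o=-Rc.T@t;print('cam in face',R.T@(o-K))
im=np.load('pics/top7.npz')['im'];h=cv2.cvtColor(im[:,:,::-1].copy(),cv2.COLOR_BGR2HSV)
m=((h[...,0]<14)&(h[...,1]>150)&(h[...,2]>60)).astype(np.uint8);m[:200]=0;m[240:]=0;m[:,:292]=0;m[:,308:]=0
v,u=np.nonzero(m);q=np.c_[u,v].astype(float);P=(onplane('top',q,F(0,0,.05),R[:,2])-K)@R
cc=P.mean(0);w=np.linalg.svd(P[:,:2]-cc[:2])[2][0];print(len(u),cc,np.degrees(np.arctan2(w[1],w[0])))
E
```

```text
cam in face [ 0.72414582 -0.00996497  1.41617179]
152 [0.00961486 0.00149664 0.05      ] -160.96923357371
```

View pics/top7o.png

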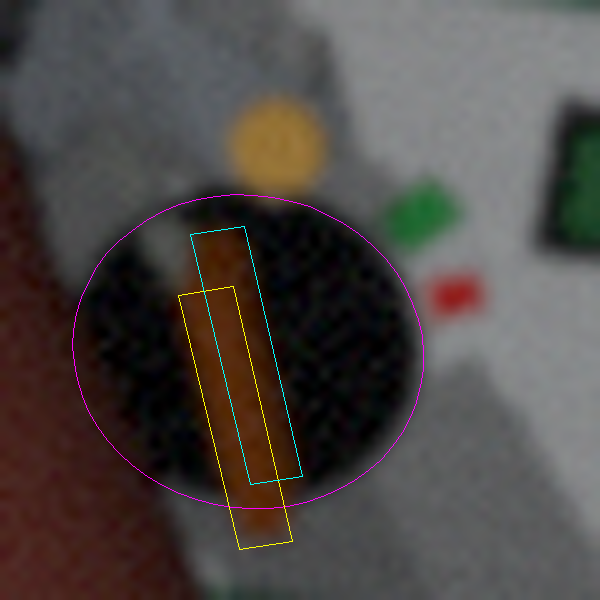

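View pics/scene7o.png

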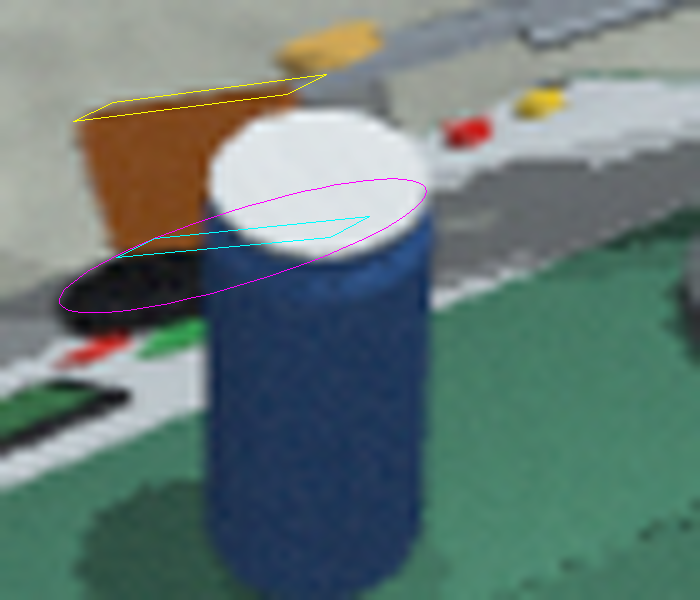

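```bash
cat > go.py <<'E'
from st import *
import sys
x,y,z,phi,tilt=map(float,sys.argv[1:6])
T=face_tool(np.radians(phi),tilt)
d,w=row(F(x,y,z),T);print('row',d,w,'world',F(x,y,z).round(3))
E
python3 go.py 0 0 .13 -28 15
```

```text
7.42 [ 0.64  0.25 -1.05  1.45  0.32  1.41 -2.29] [0.6278 0.0736 0.3233] F [0.2 0.9 0.4] T [ 0.05  0.16 -0.03] gap 0.0429 face [0.1738 0.1266 0.1605]
row [ 0.0988 -0.1287  0.1443] [-69.   -4.9   8.7] world [ 0.481 -0.027  0.199]
```

>>> play_rows(
  motion=[
    {"dx": 0.05,"dy": -0.065,"dz": 0.072,"wx": -35,"wy": -2.5,"wz": 4.3,"grip": 0.7},
    {"dx": 0.099,"dy": -0.129,"dz": 0.144,"wx": -69,"wy": -5,"wz": 8.7,"grip": 0.7},
    {"dx": 0.099,"dy": -0.129,"dz": 0.144,"wx": -69,"wy": -5,"wz": 8.7,"grip": 0.7},
    {"dx": 0.099,"dy": -0.129,"dz": 0.144,"wx": -69,"wy": -5,"wz": 8.7,"grip": 0.7},
    {"dx": 0.099,"dy": -0.129,"dz": 0.144,"wx": -69,"wy": -5,"wz": 8.7,"grip": 0.7},
    {"dx": 0.099,"dy": -0.129,"dz": 0.144,"wx": -69,"wy": -5,"wz": 8.7,"grip": 0.7},
    {"dx": 0.099,"dy": -0.129,"dz": 0.144,"wx": -69,"wy": -5,"wz": 8.7,"grip": 0.7},
    {"dx": 0.099,"dy": -0.129,"dz": 0.144,"wx": -69,"wy": -5,"wz": 8.7,"grip": 0.7},
    {"dx": 0.099,"dy": -0.129,"dz": 0.144,"wx": -69,"wy": -5,"wz": 8.7,"grip": 0.7},
    {"dx": 0.099,"dy": -0.129,"dz": 0.144,"wx": -69,"wy": -5,"wz": 8.7,"grip": 0.7},
  ],
)

```text
time: 8.25
eef_pos: [0.4779, -0.0284, 0.1936]
orientation: [0.617, 1.157, -0.535]
ft_force: [0.3, -0.4, 0.3]
finger_gap: 0.0594
```

```bash
python3 go.py 0 0 .13 41 15;python3 go.py 0 0 .13 41 0
```

```text
8.25 [ 0.8  -0.31 -0.74  2.11 -0.19  0.94 -0.65] [ 0.4779 -0.0284  0.1936] F [ 0.3 -0.4  0.3] T [0.05 0.32 0.01] gap 0.0594 face [-0.0055 -0.0019  0.1277]
row [-0.0037  0.0041  0.0028] [-74.6  -1.3   0.6] world [ 0.481 -0.027  0.199]
8.25 [ 0.8  -0.31 -0.74  2.11 -0.19  0.94 -0.65] [ 0.4779 -0.0284  0.1936] F [ 0.3 -0.4  0.3] T [0.05 0.32 0.01] gap 0.0594 face [-0.0055 -0.0019  0.1277]
row [-0.0037  0.0041  0.0028] [-74.  -17.4  -0.4] world [ 0.481 -0.027  0.199]
```

```bash
python3 go.py 0 0 .08 45 5
```

```text
8.25 [ 0.8  -0.31 -0.74  2.11 -0.19  0.94 -0.65] [ 0.4779 -0.0284  0.1936] F [ 0.3 -0.4  0.3] T [0.05 0.32 0.01] gap 0.0594 face [-0.0055 -0.0019  0.1277]
row [0.0443 0.0123 0.0141] [-78.3 -12.1  -0.5] world [ 0.51  -0.033  0.158]
```

>>> play_rows(
  motion=[
    {"dx": 0.02,"dy": 0.006,"dz": 0.007,"wx": -78,"wy": -12,"wz": -0.5,"grip": 0.7},
    {"dx": 0.044,"dy": 0.012,"dz": 0.014,"wx": -78,"wy": -12,"wz": -0.5,"grip": 0.7},
    {"dx": 0.044,"dy": 0.012,"dz": 0.014,"wx": -78,"wy": -12,"wz": -0.5,"grip": 0.7},
    {"dx": 0.044,"dy": 0.012,"dz": 0.014,"wx": -78,"wy": -12,"wz": -0.5,"grip": 0.7},
    {"dx": 0.044,"dy": 0.012,"dz": 0.014,"wx": -78,"wy": -12,"wz": -0.5,"grip": 0.7},
    {"dx": 0.044,"dy": 0.012,"dz": 0.014,"wx": -78,"wy": -12,"wz": -0.5,"grip": 0.7},
    {"dx": 0.044,"dy": 0.012,"dz": 0.014,"wx": -78,"wy": -12,"wz": -0.5,"grip": 0.7},
    {"dx": 0.044,"dy": 0.012,"dz": 0.014,"wx": -78,"wy": -12,"wz": -0.5,"grip": 0.7},
    {"dx": 0.044,"dy": 0.012,"dz": 0.014,"wx": -78,"wy": -12,"wz": -0.5,"grip": 0.7},
    {"dx": 0.044,"dy": 0.012,"dz": 0.014,"wx": -78,"wy": -12,"wz": -0.5,"grip": 0.7},
    {"dx": 0.044,"dy": 0.012,"dz": 0.014,"wx": -78,"wy": -12,"wz": -0.5,"grip": 0.7},
  ],
)

```text
time: 9.17
eef_pos: [0.5093, -0.0321, 0.1578]
orientation: [-0.605, 1.051, 0.241]
ft_force: [-0.1, -0.6, -0.1]
finger_gap: 0.0599
```

```bash
python3 go.py 0 0 .065 110 0
```

```text
9.17 [ 0.49 -0.3  -0.54  2.28 -0.04  0.61  0.55] [ 0.5093 -0.0321  0.1578] F [-0.1 -0.6 -0.1] T [0.1  0.5  0.02] gap 0.0599 face [-0.0001  0.0003  0.0802]
row [ 0.0152 -0.0013  0.0008] [-65.3  -1.3  -5.3] world [ 0.518 -0.034  0.145]
```

>>> play_rows(
  motion=[
    {"dx": 0.015,"dy": -0.001,"dz": 0.001,"wx": -65,"wy": -1.3,"wz": -5.3,"grip": 0.7},
    {"dx": 0.015,"dy": -0.001,"dz": 0.001,"wx": -65,"wy": -1.3,"wz": -5.3,"grip": 0.7},
    {"dx": 0.015,"dy": -0.001,"dz": 0.001,"wx": -65,"wy": -1.3,"wz": -5.3,"grip": 0.7},
    {"dx": 0.015,"dy": -0.001,"dz": 0.001,"wx": -65,"wy": -1.3,"wz": -5.3,"grip": 0.7},
    {"dx": 0.015,"dy": -0.001,"dz": 0.001,"wx": -65,"wy": -1.3,"wz": -5.3,"grip": 0.7},
    {"dx": 0.015,"dy": -0.001,"dz": 0.001,"wx": -65,"wy": -1.3,"wz": -5.3,"grip": 0.7},
    {"dx": 0.015,"dy": -0.001,"dz": 0.001,"wx": -65,"wy": -1.3,"wz": -5.3,"grip": 0.7},
    {"dx": 0.015,"dy": -0.001,"dz": 0.001,"wx": -65,"wy": -1.3,"wz": -5.3,"grip": 0.7},
    {"dx": 0.015,"dy": -0.001,"dz": 0.001,"wx": -65,"wy": -1.3,"wz": -5.3,"grip": 0.7},
    {"dx": 0.015,"dy": -0.001,"dz": 0.001,"wx": -65,"wy": -1.3,"wz": -5.3,"grip": 0.7},
  ],
)

```text
time: 10.0
eef_pos: [0.5175, -0.0338, 0.145]
orientation: [-1.653, 0.792, 0.777]
ft_force: [-0.1, -0.8, 0.2]
finger_gap: 0.0596
```

```bash
python3 go.py 0 0 -.01 110 0; python3 - <<'E'
from h import *
for n in ("top","scene"):
    im,d=get_image(n);crop(im,f'pics/{n}8.png',*((226,120,376,250,5) if n=='top' else (200,150,380,300,4.4)))
E
```

```text
10.0 [ 0.25 -0.3  -0.36  2.37  0.17  0.47  1.47] [ 0.5175 -0.0338  0.145 ] F [-0.1 -0.8  0.2] T [0.09 0.61 0.02] gap 0.0596 face [-0.0006  0.0003  0.065 ]
row [ 0.075  -0.0005 -0.0005] [-0.3 -0.  -0. ] world [ 0.56  -0.042  0.084]
```

View pics/top8.png

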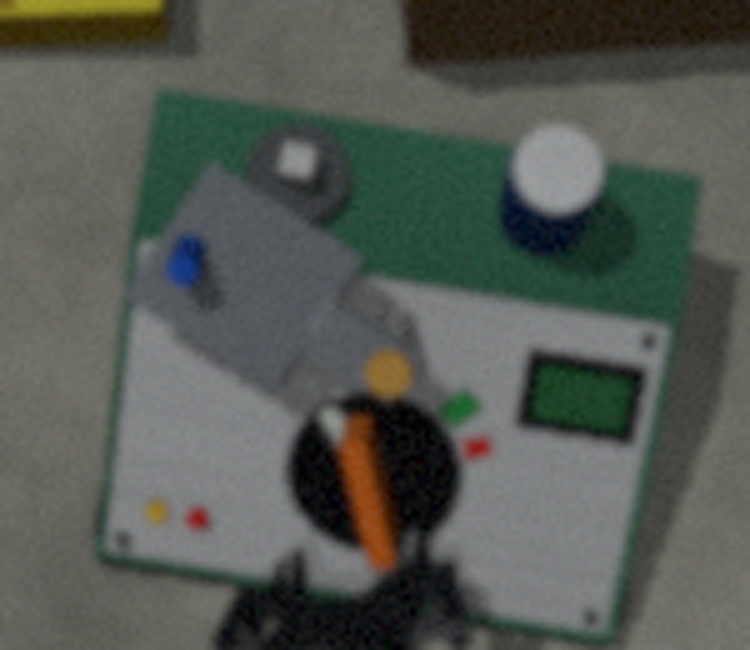

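View pics/scene8.png

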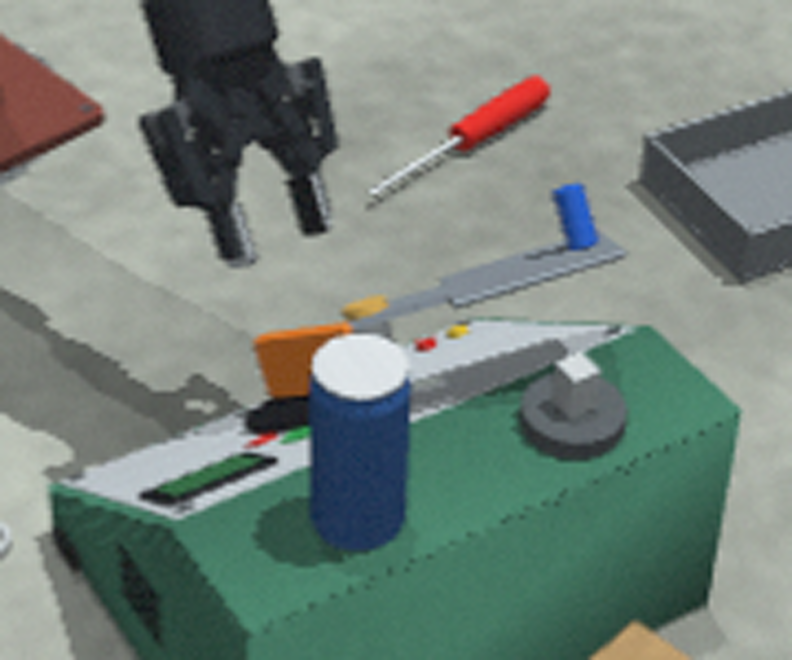

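>>> play_rows(
  motion=[
    {"dx": 0.02,"dy": 0,"dz": 0,"wx": 0,"wy": 0,"wz": 0,"grip": 0.7},
    {"dx": 0.04,"dy": 0,"dz": 0,"wx": 0,"wy": 0,"wz": 0,"grip": 0.7},
    {"dx": 0.058,"dy": 0,"dz": 0,"wx": 0,"wy": 0,"wz": 0,"grip": 0.7},
    {"dx": 0.07,"dy": 0,"dz": 0,"wx": 0,"wy": 0,"wz": 0,"grip": 0.7},
    {"dx": 0.073,"dy": 0,"dz": 0,"wx": 0,"wy": 0,"wz": 0,"grip": 0.7},
    {"dx": 0.073,"dy": 0,"dz": 0,"wx": 0,"wy": 0,"wz": 0,"grip": 0.7},
  ],
)

```text
time: 10.6
eef_pos: [0.5582, -0.0416, 0.084]
orientation: [-1.643, 0.796, 0.774]
ft_force: [0.1, -1.3, -0.2]
finger_gap: 0.0599
```

```bash
python3 go.py 0 0 -.008 110 0; python3 - <<'E'
from h import *
for n in ("top","scene"):
    im,d=get_image(n);crop(im,f'pics/{n}9.png',*((266,170,346,250,7) if n=='top' else (240,170,320,270,6)))
E
```

```text
10.6 [ 0.39 -0.09 -0.5   2.35  0.45  0.31  1.2 ] [ 0.5582 -0.0416  0.084 ] F [ 0.1 -1.3 -0.2] T [0.08 0.61 0.01] gap 0.0599 face [-0.0017  0.0002 -0.0087]
row [-0.0007 -0.0015 -0.0007] [-0.9  0.  -0.2] world [ 0.559 -0.042  0.086]
```

View pics/top9.png

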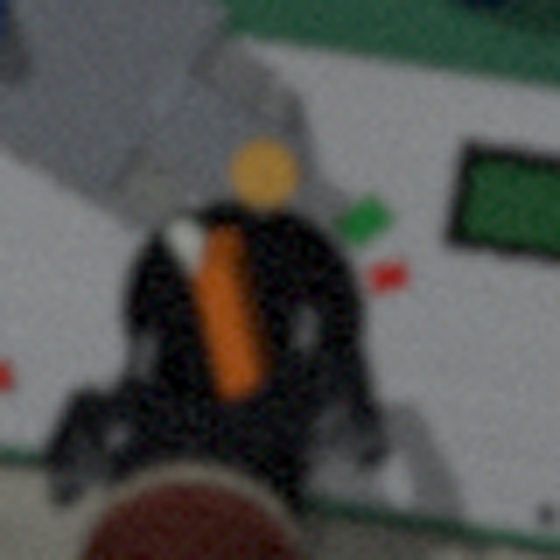

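View pics/scene9.png

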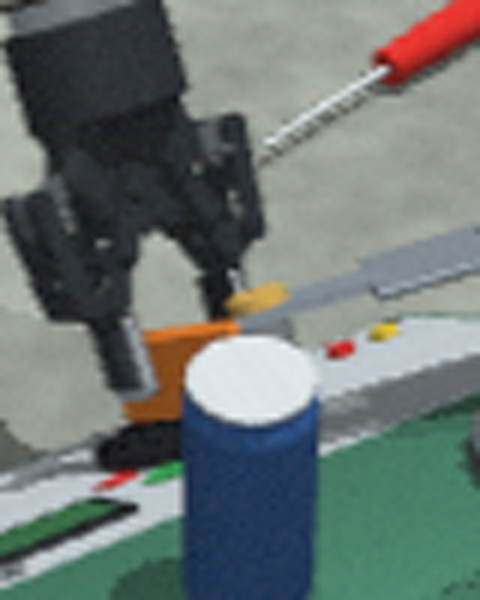

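>>> play_rows(
  motion=[
    {"dx": 0,"dy": 0,"dz": 0,"wx": 0,"wy": 0,"wz": 0,"grip": 0.1},
    {"dx": 0,"dy": 0,"dz": 0,"wx": 0,"wy": 0,"wz": 0,"grip": 0.1},
    {"dx": 0,"dy": 0,"dz": 0,"wx": 0,"wy": 0,"wz": 0,"grip": 0.1},
    {"dx": 0,"dy": 0,"dz": 0,"wx": 0,"wy": 0,"wz": 0,"grip": 0.1},
    {"dx": 0,"dy": 0,"dz": 0,"wx": 0,"wy": 0,"wz": 0,"grip": 0.1},
    {"dx": 0,"dy": 0,"dz": 0,"wx": 0,"wy": 0,"wz": 0,"grip": 0.1},
  ],
  squeeze=45,
)

```text
time: 11.2
eef_pos: [0.5583, -0.0431, 0.0859]
orientation: [-1.647, 0.796, 0.771]
ft_force: [-9.3, -6.3, 12.8]
finger_gap: 0.0154
```

```bash
python3 go.py 0 0 -.008 110 0; python3 - <<'E'
from h import *
for n in ("top",):
    im,d=get_image(n);crop(im,f'pics/{n}10.png',*((266,170,346,250,7) if n=='top' else (240,170,320,270,6)))
E
```

```text
11.2 [ 0.39 -0.09 -0.5   2.35  0.45  0.31  1.2 ] [ 0.5583 -0.0431  0.0859] F [-9.3 -6.3 12.8] T [-1.27  0.7  -0.91] gap 0.0154 face [-0.0002 -0.0012 -0.0074]
row [ 0.0006 -0.0006  0.0011] [-0.8 -0.2 -0.1] world [ 0.559 -0.042  0.086]
```

View pics/top10.png

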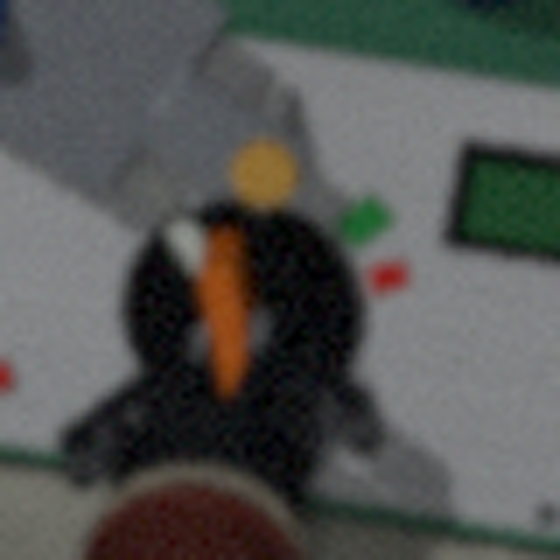

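>>> play_rows(
  motion=[
    {"dx": 0,"dy": 0,"dz": 0,"wx": 3,"wy": 0,"wz": 0,"grip": 0.1},
    {"dx": -0.001,"dy": 0,"dz": 0,"wx": 6,"wy": 0,"wz": 0,"grip": 0.1},
    {"dx": -0.001,"dy": 0,"dz": 0,"wx": 9,"wy": 0,"wz": 0,"grip": 0.1},
    {"dx": -0.001,"dy": 0,"dz": 0,"wx": 12,"wy": 0,"wz": 0,"grip": 0.1},
    {"dx": -0.001,"dy": 0,"dz": 0,"wx": 15,"wy": 0,"wz": 0,"grip": 0.1},
    {"dx": -0.001,"dy": 0,"dz": 0,"wx": 18,"wy": 0,"wz": 0,"grip": 0.1},
    {"dx": -0.001,"dy": 0,"dz": 0,"wx": 21,"wy": 0,"wz": 0,"grip": 0.1},
    {"dx": -0.001,"dy": 0,"dz": 0,"wx": 24,"wy": 0,"wz": 0,"grip": 0.1},
    {"dx": -0.001,"dy": 0,"dz": 0,"wx": 27,"wy": 0,"wz": 0,"grip": 0.1},
    {"dx": -0.001,"dy": 0,"dz": 0,"wx": 30,"wy": 0,"wz": 0,"grip": 0.1},
  ],
)

```text
time: 12.08
eef_pos: [0.5582, -0.0425, 0.0863]
orientation: [-1.173, 0.907, 0.505]
ft_force: [8.5, -7.1, -5.2]
finger_gap: 0.0154
```

```bash
cat > look.py <<'E'
from st import *
import sys
i=sys.argv[1]
T=Ro.from_rotvec(s['orientation']).as_matrix();print('torque tool',(T.T@s['torque']).round(2),'force tool',(T.T@s['ft_force']).round(1))
zt=R.T@T[:,2];print('phi',np.degrees(np.arctan2(zt[1],zt[0])).round(1),'tilt xt',(R.T@T[:,0]).round(3))
im,d=get_image('top');crop(im,f'pics/top{i}.png',266,170,346,250,7);np.savez(f'pics/top{i}.npz',im=im,d=d)
E
python3 look.py 11
```

```text
12.08 [ 0.46 -0.09 -0.56  2.35  0.43  0.31  0.7 ] [ 0.5582 -0.0425  0.0863] F [ 8.5 -7.1 -5.2] T [-1.01 -0.38 -0.5 ] gap 0.0154 face [-0.0002 -0.0006 -0.0069]
torque tool [-0.12  0.92 -0.75] force tool [ 9.8 -5.9 -4.3]
phi 79.1 tilt xt [-0.    -0.001 -1.   ]
```

View pics/top11.png

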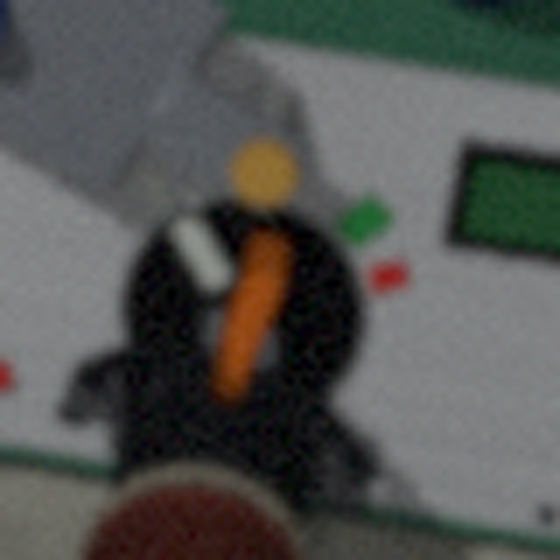

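>>> play_rows(
  motion=[
    {"dx": 0,"dy": 0,"dz": 0,"wx": 3,"wy": 0,"wz": 0,"grip": 0.1},
    {"dx": 0,"dy": 0,"dz": 0,"wx": 6,"wy": 0,"wz": 0,"grip": 0.1},
    {"dx": 0,"dy": 0,"dz": 0,"wx": 9,"wy": 0,"wz": 0,"grip": 0.1},
    {"dx": 0,"dy": 0,"dz": 0,"wx": 12,"wy": 0,"wz": 0,"grip": 0.1},
    {"dx": 0,"dy": 0,"dz": 0,"wx": 15,"wy": 0,"wz": 0,"grip": 0.1},
    {"dx": 0,"dy": 0,"dz": 0,"wx": 18,"wy": 0,"wz": 0,"grip": 0.1},
    {"dx": 0,"dy": 0,"dz": 0,"wx": 21,"wy": 0,"wz": 0,"grip": 0.1},
  ],
)

```text
time: 12.72
eef_pos: [0.5586, -0.0423, 0.0866]
orientation: [-0.841, 0.952, 0.321]
ft_force: [10.6, -7.7, -7.1]
finger_gap: 0.0151
```

```bash
python3 look.py 12
```

```text
12.72 [ 0.51 -0.09 -0.61  2.35  0.42  0.31  0.35] [ 0.5586 -0.0423  0.0866] F [10.6 -7.7 -7.1] T [-1.17 -0.7  -0.25] gap 0.0151 face [ 0.0002 -0.0003 -0.0069]
torque tool [-0.38  0.35 -1.28] force tool [12.6 -7.7 -1.7]
phi 58.1 tilt xt [ 0.001 -0.001 -1.   ]
```

View pics/top12.png

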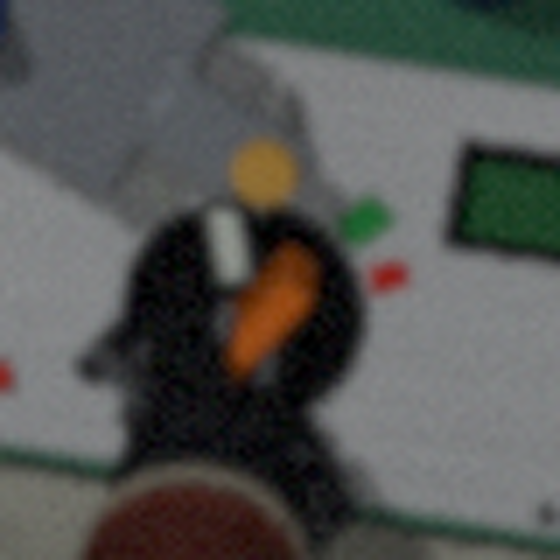

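```bash
cat > ptr.py <<'E'
from h import *
import sys
def ptr(i):
    im=np.load(f'pics/top{i}.npz')['im'].astype(int)
    v,u=np.mgrid[190:240,276:336];P=(onplane('top',np.c_[u.ravel(),v.ravel()].astype(float),F(0,0,.008),R[:,2])-K)@R
    rr=np.hypot(P[:,0],P[:,1]);px=im[190:240,276:336].reshape(-1,3)
    m=(px.min(1)>115)&(px.max(1)-px.min(1)<60)&(rr<.045)&(rr>.015)&(P[:,0]>-.01)
    c=P[m].mean(0);print(i,m.sum(),c.round(4),'ptr deg (left +)',np.degrees(np.arctan2(c[1],c[0])).round(1))
for i in sys.argv[1:]: ptr(i)
E
python3 ptr.py 7 11 12
```

```text
7 0 [nan nan nan] ptr deg (left +) nan
11 23 [0.0256 0.0205 0.008 ] ptr deg (left +) 38.6
12 20 [0.0317 0.0102 0.008 ] ptr deg (left +) 17.8ptr.py:8: RuntimeWarning: Mean of empty slice.
  c=P[m].mean(0);print(i,m.sum(),c.round(4),'ptr deg (left +)',np.degrees(np.arctan2(c[1],c[0])).round(1))
  ret = um.true_divide(
```

>>> play_rows(
  motion=[
    {"dx": 0,"dy": 0,"dz": 0,"wx": 3,"wy": 0,"wz": 0,"grip": 0.1},
    {"dx": 0,"dy": 0,"dz": 0,"wx": 6,"wy": 0,"wz": 0,"grip": 0.1},
    {"dx": 0,"dy": 0,"dz": 0,"wx": 9,"wy": 0,"wz": 0,"grip": 0.1},
    {"dx": 0,"dy": 0,"dz": 0,"wx": 12,"wy": 0,"wz": 0,"grip": 0.1},
    {"dx": 0,"dy": 0,"dz": 0,"wx": 14,"wy": 0,"wz": 0,"grip": 0.1},
    {"dx": 0,"dy": 0,"dz": 0,"wx": 16,"wy": 0,"wz": 0,"grip": 0.1},
    {"dx": 0,"dy": 0,"dz": 0,"wx": 18,"wy": 0,"wz": 0,"grip": 0.1},
    {"dx": 0,"dy": 0,"dz": 0,"wx": 20,"wy": 0,"wz": 0,"grip": 0.1},
    {"dx": 0,"dy": 0,"dz": 0,"wx": 22,"wy": 0,"wz": 0,"grip": 0.1},
  ],
)

```text
time: 13.52
eef_pos: [0.5589, -0.0421, 0.0868]
orientation: [-0.489, 0.973, 0.131]
ft_force: [9.6, -6.6, -5.9]
finger_gap: 0.0154
```

```bash
python3 look.py 13; python3 ptr.py 13
```

```text
13.52 [ 0.56 -0.09 -0.66  2.35  0.4   0.3  -0.02] [ 0.5589 -0.0421  0.0868] F [ 9.6 -6.6 -5.9] T [-0.83 -0.8  -0.53] gap 0.0154 face [ 0.0006 -0.0001 -0.0068]
torque tool [ 0.05 -0.26 -1.23] force tool [11.  -6.9  1.5]
phi 36.1 tilt xt [ 0.001 -0.    -1.   ]
13 17 [ 0.0284 -0.0037  0.008 ] ptr deg (left +) -7.4
```

View pics/top13.png

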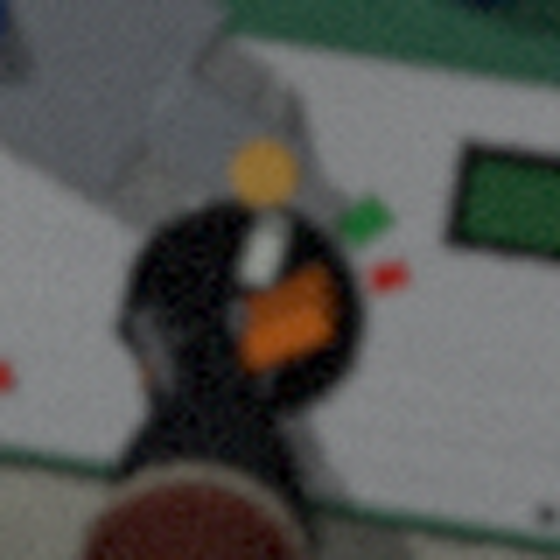

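```bash
python3 look.py 14; python3 ptr.py 14
```

```text
13.57 [ 0.56 -0.09 -0.66  2.35  0.4   0.3  -0.02] [ 0.5588 -0.0421  0.0868] F [10.5 -6.  -5.8] T [-0.73 -0.67 -0.46] gap 0.0152 face [ 0.0005 -0.0001 -0.0069]
torque tool [ 0.04 -0.21 -1.07] force tool [11.4 -6.7  2.6]
phi 36.0 tilt xt [ 0.001 -0.    -1.   ]
14 13 [ 0.0279 -0.0112  0.008 ] ptr deg (left +) -21.9
```

View pics/top14.png

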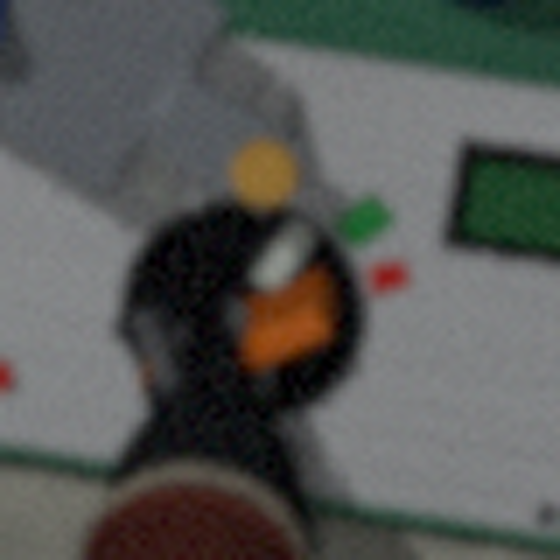

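>>> play_rows(
  motion=[
    {"dx": 0,"dy": 0,"dz": 0,"wx": 0,"wy": 0,"wz": 0,"grip": 0.1},
    {"dx": 0,"dy": 0,"dz": 0,"wx": 0,"wy": 0,"wz": 0,"grip": 0.1},
    {"dx": 0,"dy": 0,"dz": 0,"wx": 0,"wy": 0,"wz": 0,"grip": 0.1},
    {"dx": 0,"dy": 0,"dz": 0,"wx": 0,"wy": 0,"wz": 0,"grip": 0.25},
    {"dx": 0,"dy": 0,"dz": 0,"wx": 0,"wy": 0,"wz": 0,"grip": 0.4},
    {"dx": 0,"dy": 0,"dz": 0,"wx": 0,"wy": 0,"wz": 0,"grip": 0.6},
    {"dx": 0,"dy": 0,"dz": 0,"wx": 0,"wy": 0,"wz": 0,"grip": 0.6},
  ],
)

```text
time: 14.2
eef_pos: [0.5575, -0.041, 0.0855]
orientation: [-0.491, 0.976, 0.134]
ft_force: [-0.2, 1.0, -0.4]
finger_gap: 0.0514
```

```bash
python3 look.py 15; python3 ptr.py 15
```

```text
14.2 [ 0.56 -0.09 -0.66  2.35  0.4   0.3  -0.02] [ 0.5575 -0.041   0.0855] F [-0.2  1.  -0.4] T [ 0.05  0.62 -0.01] gap 0.0514 face [-0.0014  0.0007 -0.007 ]
torque tool [-0.03  0.53  0.31] force tool [0.1 1.  0.2]
phi 36.3 tilt xt [-0.001 -0.    -1.   ]
15 7 [ 0.0304 -0.0246  0.008 ] ptr deg (left +) -39.0
```

View pics/top15.png

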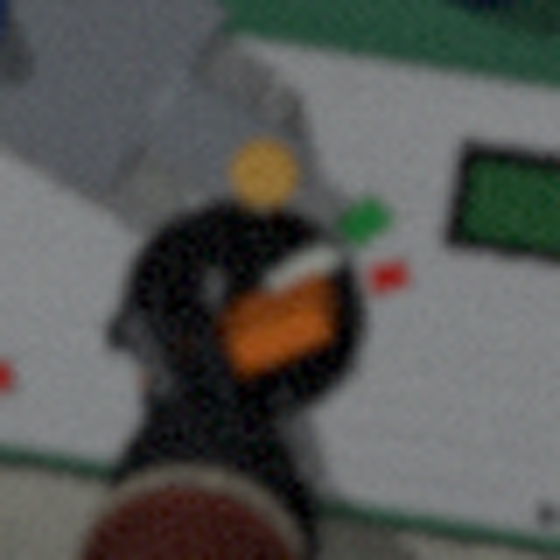

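>>> play_rows(
  motion=[
    {"dx": -0.01,"dy": 0,"dz": 0,"wx": 0,"wy": 0,"wz": 0,"grip": 0.6},
    {"dx": -0.03,"dy": 0,"dz": 0,"wx": 0,"wy": 0,"wz": 0,"grip": 0.6},
    {"dx": -0.05,"dy": 0,"dz": 0,"wx": 0,"wy": 0,"wz": 0,"grip": 0.6},
    {"dx": -0.065,"dy": 0,"dz": 0,"wx": 0,"wy": 0,"wz": 0,"grip": 0.6},
    {"dx": -0.075,"dy": 0,"dz": 0,"wx": 0,"wy": 0,"wz": 0,"grip": 0.6},
    {"dx": -0.075,"dy": 0,"dz": 0,"wx": 0,"wy": 0,"wz": 0,"grip": 0.6},
  ],
)

```text
time: 14.75
eef_pos: [0.5158, -0.0327, 0.1491]
orientation: [-0.492, 0.973, 0.133]
ft_force: [0.7, 0.4, 0.0]
finger_gap: 0.0512
```

```bash
python3 look.py 16; python3 ptr.py 16; python3 - <<'E'
from h import *
im=np.load('pics/top16.npz')['im'];h=cv2.cvtColor(im[:,:,::-1].copy(),cv2.COLOR_BGR2HSV)
for nm,m in (('green',(h[...,0]>45)&(h[...,0]<75)&(h[...,1]>120)),('red',((h[...,0]<8)|(h[...,0]>172))&(h[...,1]>150)&(h[...,2]>100))):
    m=m.copy();m[:195]=0;m[215:]=0;m[:,:313]=0;m[:,326:]=0
    v,u=np.nonzero(m);p=(onplane('top',[[u.mean(),v.mean()]],F(0,0,.001),R[:,2])[0]-K)@R;print(nm,len(u),p.round(4),np.degrees(np.arctan2(p[1],p[0])).round(1))
im,d=get_image('scene');crop(im,'pics/scene16.png',200,150,380,300,4.4)
E
```

```text
14.75 [ 0.41 -0.32 -0.49  2.36  0.04  0.47  0.3 ] [ 0.5158 -0.0327  0.1491] F [0.7 0.4 0. ] T [0.07 0.58 0.02] gap 0.0512 face [0.0002 0.001  0.0695]
torque tool [-0.04  0.48  0.33] force tool [0.3 0.2 0.7]
phi 36.3 tilt xt [ 0.002  0.    -1.   ]
16 8 [ 0.0294 -0.0232  0.008 ] ptr deg (left +) -38.3
green 21 [ 0.0503 -0.0434  0.001 ] -40.8
red 7 [ 0.0267 -0.0574  0.001 ] -65.1
```

View pics/top16.png

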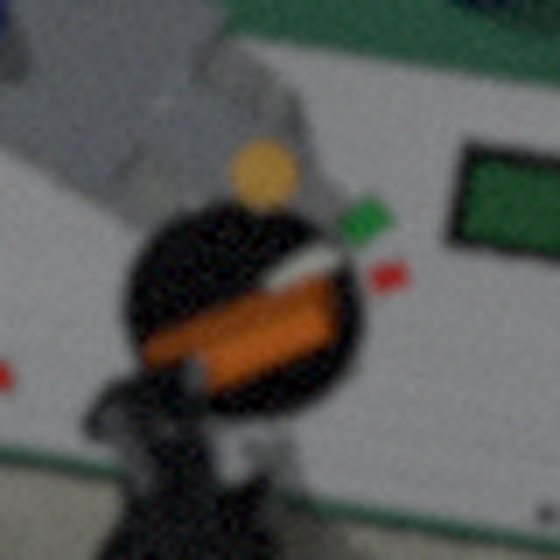

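View pics/scene16.png

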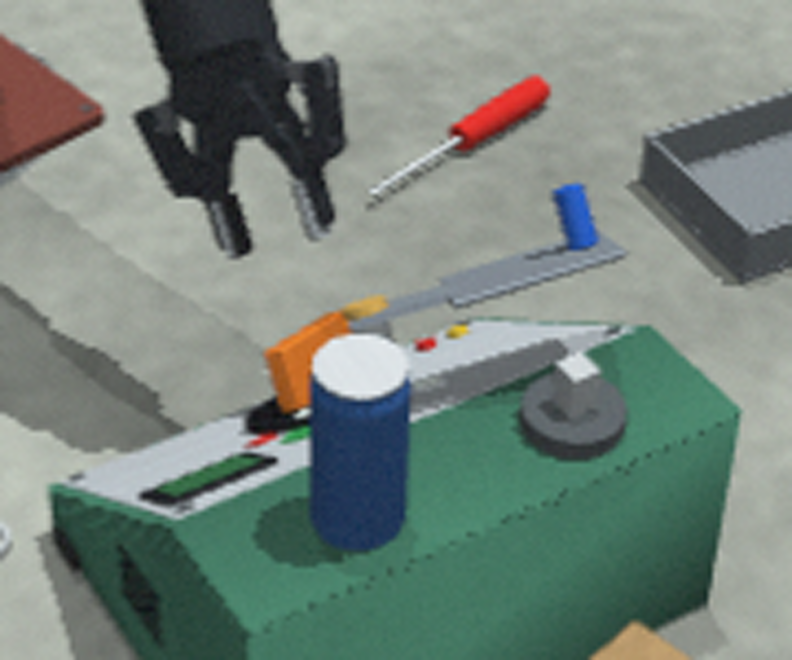

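```bash
python3 - <<'E'
from h import *
for nm,x,y in (('tip',333,256),('mid',305,268),('init tip',183,228),('init mid',200,253)):
    p=(onplane('top',[[266+x/7-.43,170+y/7-.43]],F(0,0,.0085),R[:,2])[0]-K)@R;print(nm,p.round(4),np.degrees(np.arctan2(p[1],p[0])).round(1))
im,d=get_image('top');s=cv2.absdiff(im,np.load('pics/top0.npz')['im']);cv2.imwrite('pics/topend.png',im[:,:,::-1])
h=cv2.cvtColor(im[:,:,::-1].copy(),cv2.COLOR_BGR2HSV);m=(h[...,0]>105)&(h[...,0]<125)&(h[...,1]>140);m[:160]=0;m[190:]=0;m[:,:250]=0;m[:,275:]=0
v,u=np.nonzero(m);p=(onplane('top',[[u.mean(),v.mean()]],F(0,0,.081),R[:,2])[0]-K)@R;print('peg',len(u),p,'theta',np.arctan2(p[1],.095-p[0]))
for th in (1.8,1.85,1.9,2.0): print(th,proj('top',peg(th)),u.mean(),v.mean())
E
```

```text
tip [ 0.0355 -0.0331  0.0085] -43.0
mid [ 0.0279 -0.0224  0.0085] -38.8
init tip [0.0372 0.0306 0.0085] 39.4
init mid [0.027  0.022  0.0085] 39.2
peg 47 [0.14862196 0.11848378 0.081     ] theta 1.9957837197136636
1.8 [[258.85951123 179.59481064]] 262.72340425531917 172.0212765957447
1.85 [[259.68815061 177.5999481 ]] 262.72340425531917 172.0212765957447
1.9 [[260.62933308 175.64513274]] 262.72340425531917 172.0212765957447
2.0 [[262.84195905 171.87665796]] 262.72340425531917 172.0212765957447
```

View pics/topend.png

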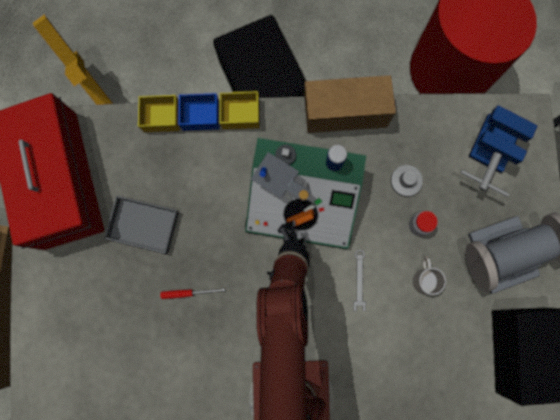

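The cover is at its stop (about 2.0 rad), the pointer is at about -41° on the green mark, the other things look unmoved, and the gripper is clear. I'm handing it in.

```bash
python3 -c "
from bench import *
print(state()['time'],hand_in())"
```

```text
the job is handed in; nothing more can be done
14.9 None
```

The job is done and handed in at 14.9 s. The dust cover is swung aside, the dial has clicked over to the green mark, and the gripper is open and clear of everything.

**What I did:** I gripped the cover's blue peg and swung it round. Then I gripped the orange bar square to the face and turned it clockwise 74° in all. The dial began to move about 30° into the turn. At the end the torque dropped away and the pointer snapped on by itself. I stopped there, opened the gripper and backed off.

**Last checks:**
- **Cover:** it measures about 2.0 rad, so it sits at its stop. I had aimed for 1.85, and the force reached about 23 N as it got there.
- **Pointer:** it reads between -38° and -43°, partly hidden by the bar. The green mark measures -40.8° and the red mark -65°.
- **Other things:** they look unmoved in the final top picture. The force reading is near zero.

**One disagreement:** the visible fingertips sat about 30 mm behind the reported tool point, beyond the 13 mm shift described for open fingers. I allowed for that in both grasps, and both held.

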